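# Run a pump ball through the curved gauge and set it on its rest

## Task

Push the yellow ball along the covered curved track of the gauge to the open notch at the track's far end and let it settle there, then lift it out and set it gently on the red ring rest, and let go. Do not flick, throw or drop the ball, and leave the motor can, the solder reel and the cutters where they are.

Things in the scene. Friction and masses are not known exactly. Their poses are not given: they have to be found in the camera images.
- gauge: Curved ball gauge fixed to the bench: aluminium base plate 220 x 232 x 12 mm (x, y, z) carrying a J-shaped covered channel with grey walls and dark steel lips. Origin: centre of the plate's underside and of the channel's bend, z up. Centre line in its own axes: straight along x = -64 mm from y = +110 mm to y = 0, then a half circle of 64 mm radius through (0, -64 mm) to the notch at (+64 mm, 0).
- track_start (a point): Closed end of the channel's straight leg, on the floor's centre line at the inner face of the end wall (gauge x -64, y +110 mm). Channel: floor 12 mm above the bench, 66 mm wide, side walls 6 mm thick. The ball starts 65 to 110 mm from this wall, so there is free channel behind it.
- slot (a point): Centre of the top slot where the straight leg meets the bend (gauge x -64, y 0 mm), 69 mm above the bench. The lips lie 64 to 69 mm above the bench and leave a slot 48 mm wide along the centre line: the ball cannot come up through it, but closed fingers can reach down behind the ball and push.
- bend_mid (a point): Middle of the bend on the channel floor's centre line (gauge x 0, y -64 mm), 64 mm from the gauge's origin. Walls and lips end about 40 mm of track before the notch.
- notch (a point): Ball's centre when settled in the open notch (gauge x +64, y 0 mm), 39.5 mm above the bench: a 24 mm hole in the floor holds it, sunk 2.5 mm. No walls here, only 6 mm tall sills 24 to 30 mm either side, so it can be gripped across gauge x. An end stop 60 mm wide, 36 mm tall over the floor, crosses the track at gauge y = +33 mm.
- ball: Yellow solid acetal check-valve ball, 60 mm diameter, about 0.14 kg, slick (friction about 0.3), with a thin orange parting line; origin at its centre. It starts in the straight leg of the track, its centre 42 mm above the bench. It rolls easily, but wedges against the wall if pushed by a flat face much askew to the track.
- rest: Ball rest, fixed to the bench: an aluminium disc 90 mm across and 6 mm thick with a red upright ring on it, 54 mm outer and about 38 mm inner diameter at its rim, rim 30 mm above the bench. Origin: centre of its underside, z up.
- rest_seat (a point): Centre of the ball when it sits on the red ring: on the ring's axis, 53 mm above the bench.
- motor_can: Bare white motor can, 62 mm diameter, 60 mm tall, open at both ends, loose: leave alone. Origin: centre of its underside.
- solder_reel: Reel of solder with a yellow top label, 54 mm diameter, 42 mm tall, loose: leave alone. Origin: centre of its underside.
- cutters: Black-handled cutting pliers, 156 x 56 x 14 mm, loose: leave alone. Origin: centre of its underside.
Not all that is in view belongs to the job. What is shaped like the ball but green is not meant.

How it is judged:
On the way:
1. the ball has been pushed round the track and has settled in the open notch (centre within 10 mm, slower than 0.05 m/s) (distance between ball and notch below 0.01 m and linear speed of ball below 0.05 m/s), for 0.2 s.
At the end, for the whole second after the job is handed in: the ball sits on the red ring rest, its centre within 10 mm of the seat's, at rest (distance between ball and rest_seat below 0.01 m and linear speed of ball below 0.03 m/s); the robot touches nothing.
It fails at once if the ball is dropped, thrown or flicked: it moves faster than 0.7 m/s while no finger touches it (linear speed of ball above 0.7 m/s and contact force between the fingers and ball below 0.05 N).
It fails at once if the ball is down on the bench (height (world z) of ball below 0.034 m).
It fails at once if the motor can, the solder reel or the cutters are moved by more than 30 mm (distance of any of motor_can, solder_reel, cutters from where it was at the start of the episode above 0.03 m).
It also fails if it takes over 72 s, if anything falls off the work surface, if the arm or the gripper's body presses on something with over 40 N, if the wrist force passes 120 N, or if a joint passes its speed limit or range.

## Robot

A 6-joint arm with a two-finger parallel gripper is mounted at the origin on the work surface; the furniture and walls round the work are solid. World frame = base frame: x ahead of the robot, y to its left, z up, the work surface at z = 0. Lengths are in m, angles in rad, forces in N, time in s.
With the tool pointing down it reaches from about 0.35 to 0.975 m from the base axis. Payload 4.9 kg.
Tool frame: the origin (TCP) lies midway between the tips of the shut fingers; the grasp point (between the pads) lies 19 mm behind it; z points along the fingers, y is the direction in which the jaws open and shut (so a half turn about z gives the same grasp; the last joint's range is limited). The gripper opens to 85 mm and grips with 20 to 120 N. Pads are 22 mm wide; open, the fingers measure 114 mm over their backs; the gripper's body (76 mm by 85 mm) begins 54 mm behind the grasp point. The pads swing forward as they close: fully open they stand 13 mm farther back than shut.
Start: joints at [1.165, 0.053, 1.613, -0, 1.476, -0.119], TCP at [0.177, 0.599, 0.231] pointing down, gripper open.
Joint ranges: [-3.01, 3.01], [-1.01, 2.22], [0.06, 2.58], [-1.02, 4.17], [0.09, 2.62], [-3.14, 3.14]. Speed limits (rad/s): [2.57, 2.57, 3.14, 3.14, 3.14, 3.14].

## Interface

Orientations are given as a rotation vector (axis times angle).
In Python, from station import ctrl gives the robot as it stands.
- The arm moves only by the tool play_rows, never from a script. Its argument "motion" is a list that holds one entry, the list of rows, each a list of 7 numbers: the closure, from -1 (fully open) to 1 (shut), then the shift along the tool's x, y, z in cm, then the turn, a rotation vector about the tool's x, y, z in degrees. A call has 1 to 20 rows; each row is the pose to reach, as a shift and turn from the pose measured when the call began, along the tool's axes at that moment; what a row does not reach only later rows make up. A row lasts 1/8 s, in which the tool goes at most 62.5 mm and 10.7 degrees, less where a joint would pass 70% of its speed; a pose out of reach is approached as far as the arm can. A call with a gripper value outside its range is refused whole. The fingers move at their own pace and stop on an object; "newtons" is the grip in N (left out, the last holds). Time passes only in rows, so rows that repeat a pose let the fingers close. It gives the time, the measured TCP pose, the force and the opening at its end, in the units of the state.
- ctrl.get_obs(): the state, without advancing time (a new reading comes with each control period).
- ctrl.get_image(name): name is "scene" or "side" or "wrist"; returns a dict with "color" (400x640x3 uint8, red, green, blue), "mtx" (3x3 intrinsics, pixels), "T" (4x4, takes a point from camera to world coordinates). Camera axes: x right, y up, looking along -z (the intrinsics and any distortion apply to the point x, -y, -z); pixel columns grow to the right and rows downward; lengths in m; the calibration is good to about 2 mm. A picture is of the moment at which its call begins. There is no depth.
- ctrl.finish_job(): hands the job in, once; it reports no verdict.
The state is a dict: "t": time; "q": joint angles; "dq": joint speeds; "effort": joint torques, N m; "tool_pos": TCP position; "tool_rot": TCP orientation; "contact_force": force on the tool from outside, world axes, zero at the start; "wrist_torque": the same for the moment, N m; "opening": finger opening in m.
Only numpy, scipy, OpenCV 4.12 (cv2) and the standard library are available. Lean on these libraries where they do the work, as an engineer would, in place of code of your own. Each camera call takes 0.05 s, during which the arm holds its last target.

## Working session

There is one attempt and no reset: what is moved stays moved. The work goes in short steps, Python scripts to look and compute and a tool call to move; the robot and the scene stay as the last step left them, time stands still between calls to the robot, and variables do not carry over. Pictures are saved under pics/ and viewed, and the job is handed in when it is done.

Besides the shell and the picture viewer there is one more tool, called after "Call:" by a JSON object that holds its "method" and its "body". play_rows: Moves the arm, as the interface text tells. Its arguments: {"type":"object","properties":{"motion":{"type":"array"},"newtons":{"type":"number"}},"required":["motion"]}

```bash
mkdir -p pics; ls
python3 - <<'E'
from station import ctrl
import cv2
print(ctrl.get_obs())
for n in ["scene","side","wrist"]:
    d=ctrl.get_image(n); cv2.imwrite(f"pics/{n}0.png",d["color"][:,:,::-1]); print(n,d["mtx"],d["T"],[k for k in d])
E
```

```text
pics
{'t': 0.0, 'q': array([ 1.16499053e+00,  5.33853326e-02,  1.61428035e+00,  1.28461879e-05,
        1.47598483e+00, -1.19005133e-01]), 'dq': array([ 0.00225288, -0.00146536, -0.00139771,  0.00039375,  0.00161457,
        0.00190509]), 'effort': array([-2.10540944e-03, -3.93676364e+01, -3.70172346e+01, -1.84376822e-04,
        7.01161829e-03,  7.47209356e-06]), 'tool_pos': array([0.17655875, 0.59890436, 0.23005351]), 'tool_rot': array([-0.44888665, -3.10880429,  0.00311608]), 'contact_force': array([ 0.11698455, -0.24992898, -0.68608032]), 'wrist_torque': array([ 0.06996923, -0.01551689, -0.0052104 ]), 'opening': 0.08523105561236484}
scene [[443.62478867   0.         316.65304872]
 [  0.         443.62478867 201.83552646]
 [  0.           0.           1.        ]] [[-7.58122189e-01  4.94015340e-01 -4.25675452e-01 -2.15974893e-02]
 [-6.52112336e-01 -5.73825096e-01  4.95453591e-01  5.72025409e-01]
 [ 4.98416812e-04  6.53202574e-01  7.57183035e-01  1.08079086e+00]
 [ 0.00000000e+00  0.00000000e+00  0.00000000e+00  1.00000000e+00]] ['color', 'mtx', 'T']
side [[373.04876676   0.         314.78057578]
 [  0.         373.04876676 195.87575688]
 [  0.           0.           1.        ]] [[ 0.85081638  0.35009381 -0.39184922  0.10919207]
 [-0.52544227  0.56019752 -0.64038204 -0.80854285]
 [-0.00468082  0.75074167  0.66057932  0.82449672]
 [ 0.          0.          0.          1.        ]] ['color', 'mtx', 'T']
wrist [[275.9742814    0.         322.56527928]
 [  0.         275.9742814  196.19861085]
 [  0.           0.           1.        ]] [[ 0.28162675 -0.92589203 -0.25181407  0.11383293]
 [ 0.95952186  0.27119565  0.07596529  0.61863875]
 [-0.00204478 -0.26301496  0.96478959  0.37388176]
 [ 0.          0.          0.          1.        ]] ['color', 'mtx', 'T']
```

View pics/scene0.png

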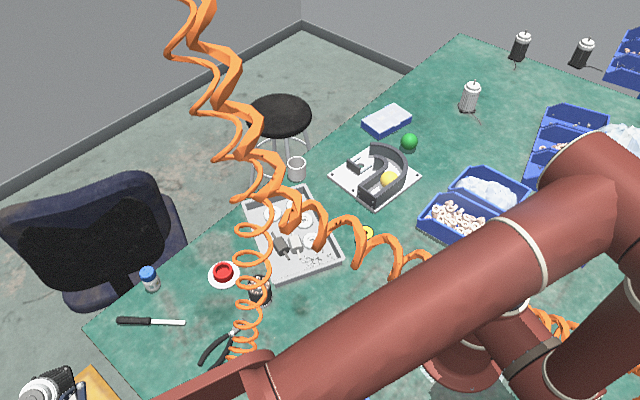

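View pics/side0.png

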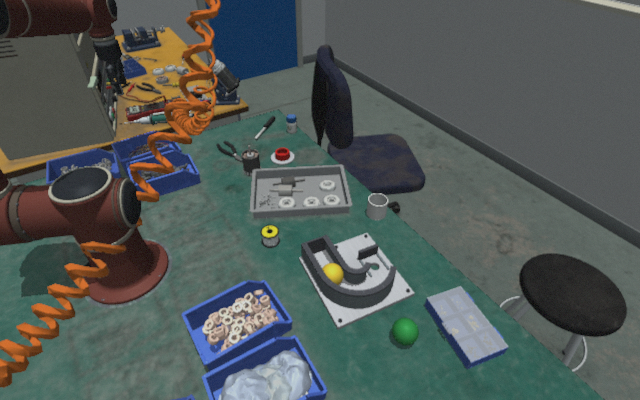

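View pics/wrist0.png

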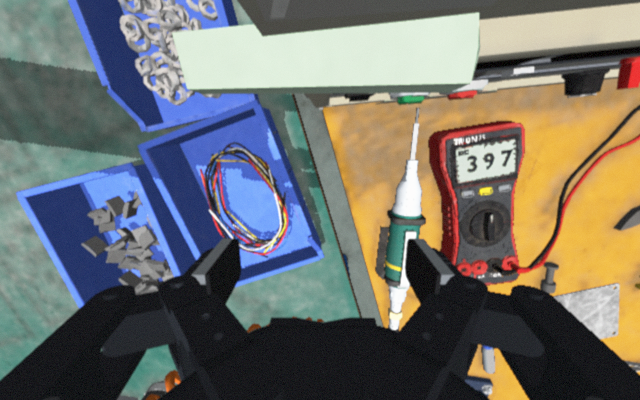

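The scene view shows the gauge at about (375,178), the ball at (388,178), the rest at (223,272), the reel at (367,233) and the can at (297,168). In the side view the gauge is at (355,275), the ball at (333,272), the rest at (283,156), and the can at (377,205). I'll zoom in.

Run:
```python
import cv2,numpy as np
a=cv2.imread("pics/scene0.png"); b=cv2.imread("pics/side0.png")
cv2.imwrite("pics/z1.png",cv2.resize(a[130:220,315:435],None,fx=6,fy=6,interpolation=cv2.INTER_CUBIC))
cv2.imwrite("pics/z2.png",cv2.resize(b[225:335,290:420],None,fx=5,fy=5,interpolation=cv2.INTER_CUBIC))
```

```text
(no output)
```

View pics/z1.png

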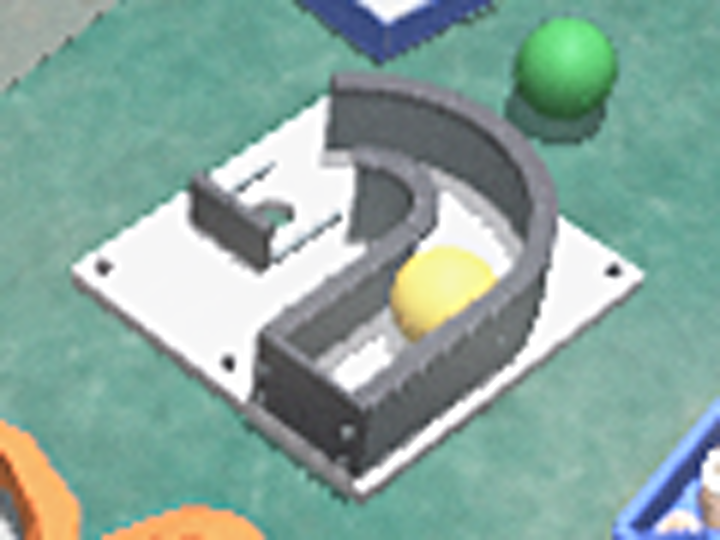

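View pics/z2.png

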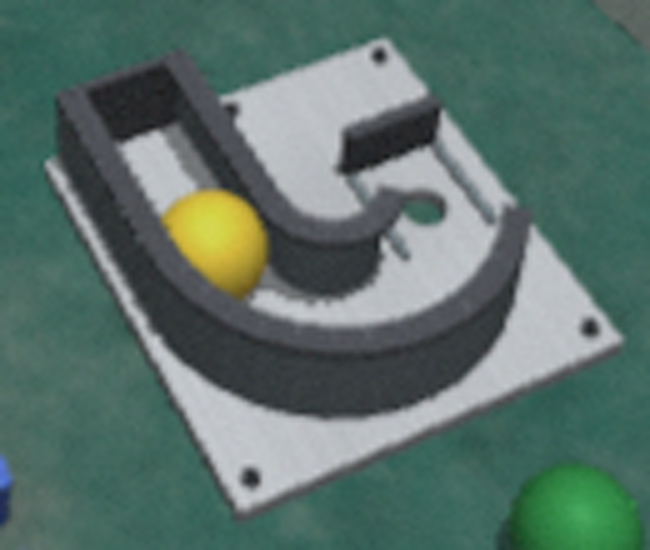

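```bash
cat > h.py <<'E'
import numpy as np,cv2
from station import ctrl
def ray(d,u,v):
    K,T=d["mtx"],d["T"]
    c=np.array([(u-K[0,2])/K[0,0],-(v-K[1,2])/K[1,1],-1.0])
    return T[:3,3],T[:3,:3]@c
def onz(d,u,v,z):
    o,r=ray(d,u,v); return o+r*(z-o[2])/r[2]
def proj(d,p):
    T=d["T"];c=T[:3,:3].T@(np.asarray(p)-T[:3,3]);K=d["mtx"]
    return K[0,0]*c[0]/-c[2]+K[0,2],K[1,1]*-c[1]/-c[2]+K[1,2]
def tri(rs):
    A=np.zeros((3,3));b=np.zeros(3)
    for o,r in rs:
        r=r/np.linalg.norm(r);P=np.eye(3)-np.outer(r,r);A+=P;b+=P@o
    return np.linalg.solve(A,b)
def blob(img,lo,hi,roi):
    x0,y0,x1,y1=roi
    h=cv2.cvtColor(img[y0:y1,x0:x1],cv2.COLOR_RGB2HSV)
    m=cv2.inRange(h,np.array(lo),np.array(hi))
    n,l,s,c=cv2.connectedComponentsWithStats(m)
    k=1+np.argmax(s[1:,4]);return c[k]+[x0,y0],s[k]+[x0,y0,0,0,0]
E
python3 - <<'E'
from h import *
S=ctrl.get_image("scene");D=ctrl.get_image("side")
G=[];W=[]
for d,x0,y0,f,L in [(S,315,130,6,[(360,495,-110,116),(75,270,110,116),(643,272,-110,-116)]),(D,290,225,5,[(47,163,-110,116),(385,40,110,116),(622,342,110,-116),(240,515,-110,-116)])]:
    for u,v,gx,gy in L:
        p=onz(d,x0+(u+.5)/f-.5,y0+(v+.5)/f-.5,.012); G.append([gx/1e3,gy/1e3]);W.append(p[:2]);print(gx,gy,p)
G=np.array(G);W=np.array(W)
def fit(G,W):
    gm,wm=G.mean(0),W.mean(0);H=(G-gm).T@(W-wm);U,s,Vt=np.linalg.svd(H)
    R=Vt.T@np.diag([1,np.linalg.det(Vt.T@U.T)])@U.T;t=wm-R@gm;return R,t,(G@R.T+t-W)*1e3
for sl in (slice(0,3),slice(3,7),slice(0,7)):
    R,t,r=fit(G[sl],W[sl]);print("yaw",np.degrees(np.arctan2(R[1,0],R[0,0])),t,r.round(1).tolist())
# ball, rest
for n,d,rb,rr in [("scene",S,(375,160,400,195),(195,250,245,295)),("side",D,(315,255,350,290),(262,140,303,172))]:
    c,s=blob(d["color"],(18,100,100),(32,255,255),rb);print(n,"ball",c,s,onz(d,*c,.042))
    for lo,hi in [((0,140,80),(8,255,255))]:
        c,s=blob(d["color"],lo,hi,rr);print("rest",c,s,onz(d,*c,.03))
for n,d,x0,y0,x1,y1 in [("scene",S,185,240,265,305),("side",D,255,135,310,180)]:
    cv2.imwrite(f"pics/r_{n}.png",cv2.resize(d["color"][y0:y1,x0:x1,::-1],None,fx=9,fy=9,interpolation=cv2.INTER_CUBIC))
E
```

```text
-110 116 [ 0.41475228 -0.21323328  0.012     ]
110 116 [ 0.63155942 -0.2418689   0.012     ]
-110 -116 [ 0.38964687 -0.4480991   0.012     ]
-110 116 [ 0.418424   -0.21712958  0.012     ]
110 116 [ 0.63480826 -0.2423908   0.012     ]
110 -116 [ 0.60865372 -0.47229522  0.012     ]
-110 -116 [ 0.39022366 -0.4483995   0.012     ]
yaw -6.421971045584472 [ 0.51076458 -0.3435923 ] [[-0.3, -2.8], [1.5, 1.2], [-1.2, 1.5]]
yaw -6.593657463884481 [ 0.51302741 -0.34505378] [[-1.3, -0.1], [0.8, -0.1], [0.3, -0.6], [0.2, 0.7]]
yaw -6.4942567546593635 [ 0.51203462 -0.34444478] [[1.1, -3.5], [2.9, 0.2], [-0.0, 0.8], [-2.6, 0.4], [-0.4, 0.8], [-0.4, 0.2], [-0.6, 1.1]]
scene ball [385.38823529 179.10588235] [380 172  17  14  85] [ 0.45717933 -0.32645029  0.042     ]
rest [222.61488673 271.99352751] [213 263  20  20 309] [0.59898458 0.24666005 0.03      ]
side ball [333.3961039  272.17857143] [322 263  21  21 308] [ 0.45769546 -0.32851479  0.042     ]
rest [281.89655172 153.74137931] [275 148  14  13 116] [0.60131119 0.22704538 0.03      ]
```

View pics/r_scene.png

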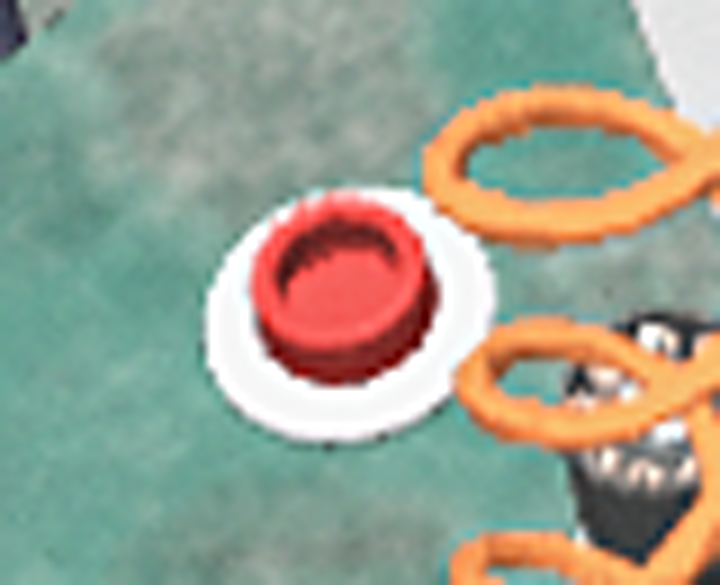

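View pics/r_side.png

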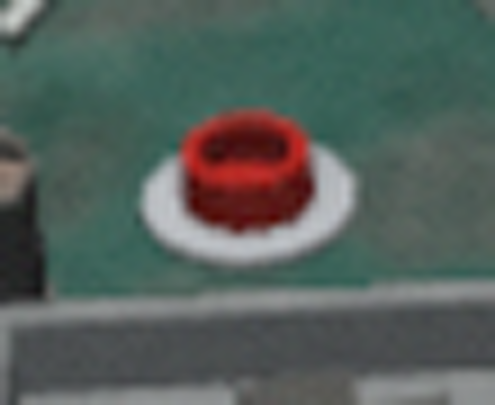

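Run:
```python
from h import *
S=ctrl.get_image("scene");D=ctrl.get_image("side")
print(onz(S,222.3,269.3,.03),onz(D,281.9,150.8,.03),tri([ray(S,222.3,269.3),ray(D,281.9,150.8)]))
print(onz(S,223.6,274.6,.005))
t=np.array([.512,-.3445]);a=np.radians(-6.5);R=np.array([[np.cos(a),-np.sin(a)],[np.sin(a),np.cos(a)]])
print("ball in gauge",R.T@(np.array([.4577,-.3285])-t))
for g in [(-64,110),(-64,75),(-64,0),(0,-64),(64,0)]: print(g,R@np.array(g)/1e3+t)
# can & reel
for n,d in [("scene",S),("side",D)]:
    cv2.imwrite(f"pics/full_{n}.png",cv2.resize(d["color"][130:300,190:390,::-1] if n=="scene" else d["color"][130:300,200:400,::-1],None,fx=4,fy=3.5,interpolation=cv2.INTER_CUBIC))
```

```text
[0.60619694 0.24144783 0.03      ] [0.61028888 0.24396583 0.03      ] [0.60760052 0.24145811 0.03102189]
[0.6052219  0.24279122 0.005     ]
ball in gauge [-0.0557622   0.00975022]
(-64, 110) [ 0.46086375 -0.22796209]
(-64, 75) [ 0.45690164 -0.26273711]
(-64, 0) [ 0.4484114  -0.33725499]
(0, -64) [ 0.50475499 -0.4080886 ]
(64, 0) [ 0.5755886  -0.35174501]
```

View pics/full_side.png

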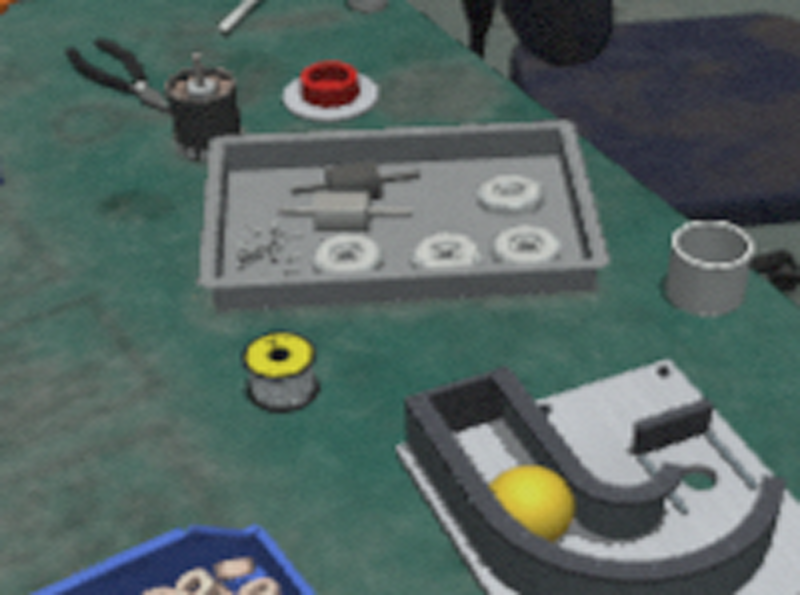

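```bash
cat >> h.py <<'E'
from scipy.spatial.transform import Rotation as Ro
GT=np.array([.512,-.3445]);GA=-6.5
def g2w(x,y):
    a=np.radians(GA);return np.array([[np.cos(a),-np.sin(a)],[np.sin(a),np.cos(a)]])@np.array([x,y])+GT
def rot(phi):
    p=np.radians(phi);y=np.array([np.cos(p),np.sin(p),0]);z=np.array([0,0,-1.]);return Ro.from_matrix(np.c_[np.cross(y,z),y,z])
def rows(targets,c):
    """targets: x,y,z,phi world -> rows"""
    o=ctrl.get_obs();R=Ro.from_rotvec(o["tool_rot"]);p=o["tool_pos"];m=R.as_matrix()
    print("t",o["t"].round(2) if hasattr(o["t"],'round') else o["t"],"tcp",p.round(4),"phi",np.degrees(np.arctan2(m[1,1],m[0,1])).round(1),"open",round(o["opening"],4),"F",o["contact_force"].round(1),"q",np.degrees(o["q"]).round(0))
    for x,y,z,phi in targets:
        s=R.inv().apply(np.array([x,y,z])-p)*100;t=np.degrees((R.inv()*rot(phi)).as_rotvec())
        print([c]+s.round(1).tolist()+t.round(0).tolist())
E
python3 - <<'E'
from h import *
w=g2w(-.02,.02)
rows([(.5,.3,.25,0),(.55,-.05,.25,-6.5),(w[0],w[1],.28,-6.5)],-1)
E
```

```text
t 0.35 tcp [0.1767 0.5993 0.231 ] phi 73.6 open 0.085 F [ 0.2 -0.2  0.6] q [67.  3. 92.  0. 85. -7.]
[-1, -39.5, -19.6, -1.9, -0.0, 0.0, 74.0]
[-1, -54.2, -51.7, -1.9, -0.0, 0.0, 80.0]
[-1, -56.5, -79.4, -4.9, -0.0, 0.0, 80.0]
```

Call:
{"method": "play_rows", "body": {"motion": [[[-1, -39.5, -19.6, -2, 0, 0, 74], [-1, -39.5, -19.6, -2, 0, 0, 74], [-1, -39.5, -19.6, -2, 0, 0, 74], [-1, -39.5, -19.6, -2, 0, 0, 74], [-1, -39.5, -19.6, -2, 0, 0, 74], [-1, -39.5, -19.6, -2, 0, 0, 74], [-1, -39.5, -19.6, -2, 0, 0, 74], [-1, -54, -52, -2, 0, 0, 80], [-1, -54, -52, -2, 0, 0, 80], [-1, -54, -52, -2, 0, 0, 80], [-1, -54, -52, -2, 0, 0, 80], [-1, -54, -52, -2, 0, 0, 80], [-1, -56.5, -79.4, -5, 0, 0, 80], [-1, -56.5, -79.4, -5, 0, 0, 80], [-1, -56.5, -79.4, -5, 0, 0, 80], [-1, -56.5, -79.4, -5, 0, 0, 80], [-1, -56.5, -79.4, -5, 0, 0, 80], [-1, -56.5, -79.4, -5, 0, 0, 80], [-1, -56.5, -79.4, -5, 0, 0, 80]]]}}

```text
t: 2.72
tool_pos: [0.4939, -0.3221, 0.2811]
tool_rot: [-2.343, -2.092, 0.0]
contact_force: [-0.7, 0.7, 0.4]
opening: 0.0854
```

Run:
```python
from h import *
rows([],-1)
for n in ("wrist","side"):
    d=ctrl.get_image(n); cv2.imwrite(f"pics/{n}1.png",d["color"][:,:,::-1]); np.savez(f"{n}1.npz",**d)
```

```text
t 2.725 tcp [ 0.4939 -0.3221  0.2811] phi -6.5 open 0.0854 F [-0.7  0.7  0.4] q [-40.  -3.  94.   0.  89. -34.]
```

View pics/wrist1.png

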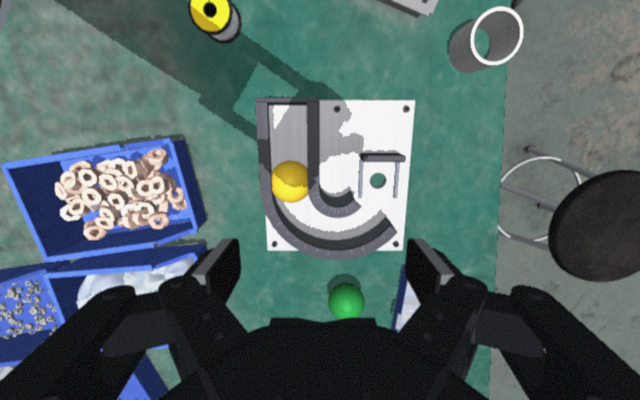

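View pics/side1.png

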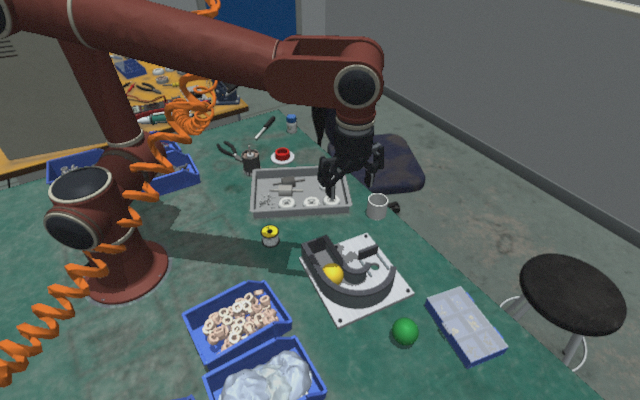

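The wrist view shows the plate's corners near (413,100), (403,249) and (267,250), the hole at (378,181) and the ball at (290,182).

Run:
```python
import cv2
a=cv2.imread("pics/wrist1.png")
cv2.imwrite("pics/w1z.png",cv2.resize(a[90:265,250:420],None,fx=4,fy=3.4,interpolation=cv2.INTER_CUBIC))
```

```text
(no output)
```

View pics/w1z.png

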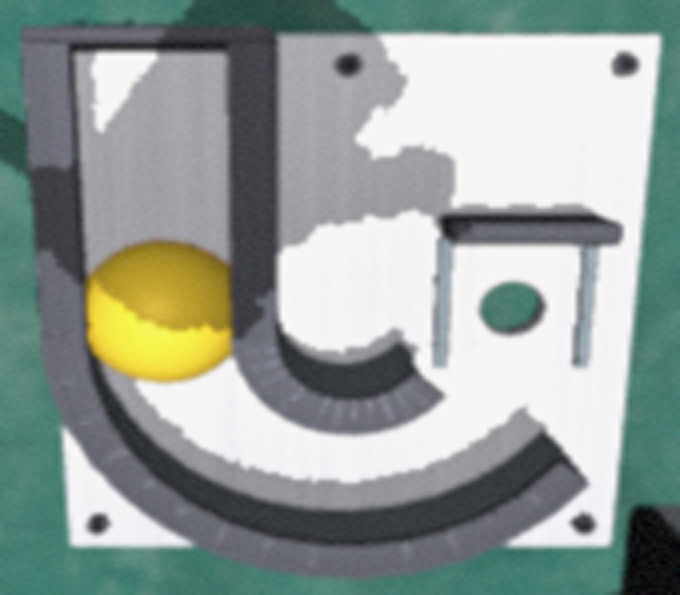

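Run:
```python
from h import *
d=dict(np.load("wrist1.npz"))
P=lambda u,v,z:onz(d,250+(u+.5)/4-.5,90+(v+.5)/3.4-.5,z)[:2]
G=np.array([[.11,.116],[.11,-.116],[-.11,-.116],[.064,0]]);W=np.array([P(660,36,.012),P(611,547,.012),P(70,547,.012),P(512,308,.012)])
gm,wm=G.mean(0),W.mean(0);H=(G-gm).T@(W-wm);U,s,Vt=np.linalg.svd(H);R=Vt.T@np.diag([1,np.linalg.det(Vt.T@U.T)])@U.T
t=wm-R@gm;print("yaw",np.degrees(np.arctan2(R[1,0],R[0,0])),t,((G@R.T+t-W)*1e3).round(1).tolist())
for q in [(72,47),(229,47)]: print("slot corner in gauge",R.T@(P(*q,.069)-t))
print("slot mid",R.T@(P(158,311,.069)-t),"ball",R.T@(P(160,311,.042)-t), P(160,311,.042))
K=d["mtx"]; print(d["T"][:3,3])
```

```text
yaw -6.383836750901929 [ 0.51250027 -0.34525646] [[-0.4, -0.4], [-0.5, 0.8], [1.0, 0.4], [-0.1, -0.8]]
slot corner in gauge [-0.08729619  0.10884375]
slot corner in gauge [-0.03924164  0.10881858]
slot mid [-0.06411514  0.01174965] ball [-0.06674574  0.00596322] [ 0.44683144 -0.33190885]
[ 0.50230122 -0.25555837  0.42485277]
```

```bash
sed -i 's/GT=.*;GA=-6.5/GT=np.array([.5123,-.345]);GA=-6.45/' h.py
python3 - <<'E'
from h import *
w=g2w(-.064,.072)
rows([(*w,.16,-96.5)],1)
E
```

```text
t 2.825 tcp [ 0.4943 -0.3208  0.2811] phi -6.4 open 0.0855 F [ 0.  -0.4 -0.2] q [-40.  -3.  94.  -0.  89. -34.]
[1, 5.0, -4.3, 12.1, -0.0, 0.0, 90.0]
```

Call:
{"method": "play_rows", "body": {"motion": [[[1, 5, -4.3, 2, 0, 0, 10], [1, 5, -4.3, 4, 0, 0, 20], [1, 5, -4.3, 6, 0, 0, 30], [1, 5, -4.3, 8, 0, 0, 40], [1, 5, -4.3, 10, 0, 0, 50], [1, 5, -4.3, 12.1, 0, 0, 60], [1, 5, -4.3, 12.1, 0, 0, 70], [1, 5, -4.3, 12.1, 0, 0, 80], [1, 5, -4.3, 12.1, 0, 0, 90], [1, 5, -4.3, 12.1, 0, 0, 90], [1, 5, -4.3, 12.1, 0, 0, 90]]], "newtons": 40}}

```text
t: 4.2
tool_pos: [0.4573, -0.2654, 0.1602]
tool_rot: [-3.137, 0.168, 0.0]
contact_force: [-0.4, 0.5, -0.1]
opening: -0.0003
```

Run:
```python
from h import *
w=g2w(-.064,.072)
rows([(*w,.034,-96.45)],1)
for n in ("wrist","side"):
    d=ctrl.get_image(n); cv2.imwrite(f"pics/{n}2.png",d["color"][:,:,::-1])
a=d["color"][150:320,280:420,::-1];cv2.imwrite("pics/side2z.png",cv2.resize(a,None,fx=3.5,fy=3.5,interpolation=cv2.INTER_CUBIC))
```

```text
t 4.2 tcp [ 0.4573 -0.2654  0.1602] phi -96.1 open -0.0003 F [-0.4  0.5 -0.1] q [-38.  -7. 109.   0.  78.  58.]
[1, -0.0, 0.1, 12.6, -0.0, 0.0, 0.0]
```

View pics/wrist2.png

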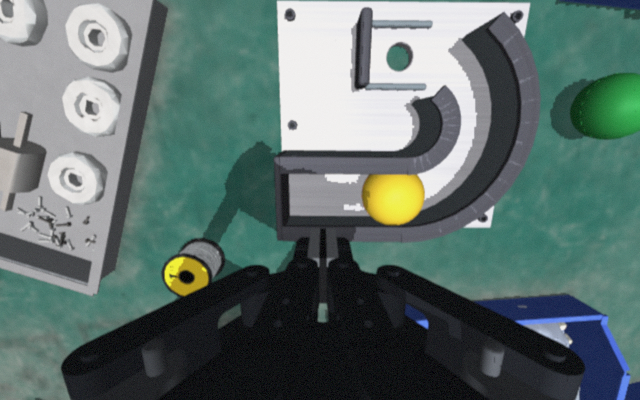

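View pics/side2z.png

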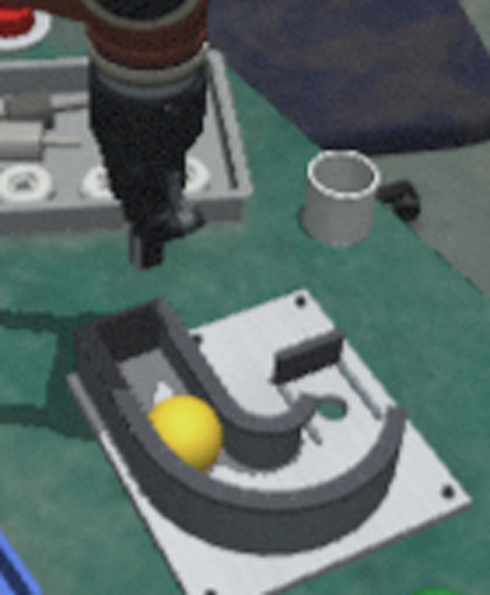

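Call:
{"method": "play_rows", "body": {"motion": [[[1, 0, 0.4, 3, 0, 0, 0], [1, 0, 0.4, 6, 0, 0, 0], [1, 0, 0.4, 8, 0, 0, 0], [1, 0, 0.4, 9.5, 0, 0, 0], [1, 0, 0.4, 11, 0, 0, 0], [1, 0, 0.4, 12.6, 0, 0, 0], [1, 0, 0.4, 12.6, 0, 0, 0]]]}}

```text
t: 5.18
tool_pos: [0.4558, -0.2691, 0.0326]
tool_rot: [-3.135, 0.17, 0.004]
contact_force: [0.1, -0.3, 0.2]
opening: 0.0001
```

Run:
```python
from h import *
rows([],1)
d=ctrl.get_image("side"); cv2.imwrite("pics/side3.png",cv2.resize(d["color"][150:320,250:420,::-1],None,fx=3.5,fy=3.5,interpolation=cv2.INTER_CUBIC))
d=ctrl.get_image("wrist"); cv2.imwrite("pics/wrist3.png",d["color"][:,:,::-1])
```

```text
t 5.175 tcp [ 0.4558 -0.2691  0.0326] phi -96.2 open 0.0001 F [ 0.1 -0.3  0.2] q [-39.   2. 113.   0.  64.  58.]
```

View pics/side3.png

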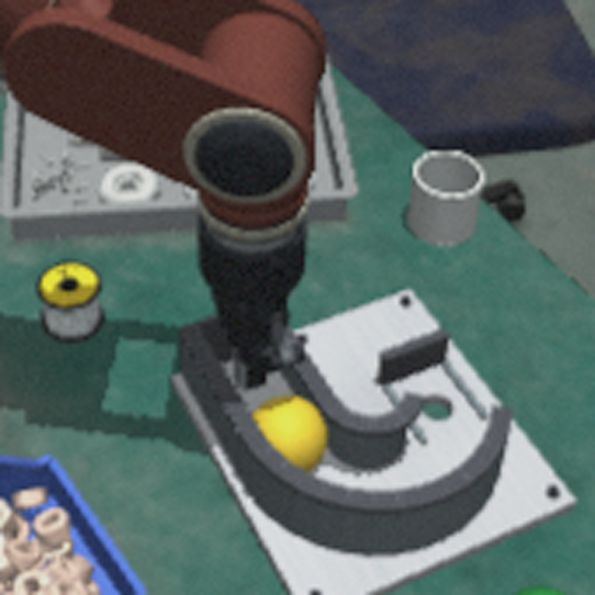

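View pics/wrist3.png

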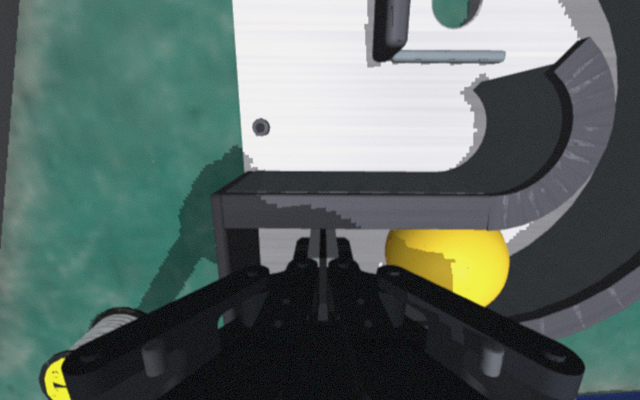

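```bash
cat >> h.py <<'E'
def fing(s,L=.043):
    """s: ball arc length mm from bend start (neg = straight)"""
    r=64.
    if s<=0: b=np.array([-.064,-s/1e3]);th=0
    else:
        th=min(np.degrees(s/r),180);a=np.radians(th);b=np.array([-.064*np.cos(a),-.064*np.sin(a)])
    al=10*np.interp(th,[0,20,150,180],[0,1,1,.3])
    dr=th-90-al;u=np.array([np.cos(np.radians(dr)),np.sin(np.radians(dr))])
    f=b-L*u;return (*g2w(*f),.033,dr+GA)
E
python3 - <<'E'
from h import *
rows([fing(s) for s in range(-18,66,5)],1)
E
```

```text
t 5.275 tcp [ 0.4569 -0.2699  0.0343] phi -96.2 open 0.0003 F [ 0.3 -0.5  0.5] q [-39.   2. 113.   0.  64.  58.]
[1, -0.1, 0.7, 0.1, -0.0, 0.0, 0.0]
[1, -0.1, 1.2, 0.1, -0.0, 0.0, 0.0]
[1, -0.1, 1.7, 0.1, -0.0, 0.0, 0.0]
[1, -0.1, 2.2, 0.1, -0.0, 0.0, 0.0]
[1, -0.1, 2.7, 0.1, -0.0, 0.0, -1.0]
[1, -0.3, 3.2, 0.1, -0.0, 0.0, -3.0]
[1, -0.4, 3.8, 0.1, -0.0, 0.0, -5.0]
[1, -0.4, 4.3, 0.1, -0.0, 0.0, -7.0]
[1, -0.4, 4.8, 0.1, -0.0, 0.0, -10.0]
[1, -0.6, 5.3, 0.1, -0.0, 0.0, -14.0]
[1, -0.7, 5.8, 0.1, -0.0, 0.0, -18.0]
[1, -0.7, 6.4, 0.1, -0.0, 0.0, -23.0]
[1, -0.7, 6.9, 0.1, -0.0, 0.0, -27.0]
[1, -0.7, 7.5, 0.1, -0.0, 0.0, -32.0]
[1, -0.6, 8.0, 0.1, -0.0, 0.0, -36.0]
[1, -0.5, 8.6, 0.1, -0.0, 0.0, -41.0]
[1, -0.4, 9.1, 0.1, -0.0, 0.0, -45.0]
```

Call:
{"method": "play_rows", "body": {"motion": [[[1, -0.1, 0.7, 0.1, 0, 0, 0], [1, -0.1, 1.2, 0.1, 0, 0, 0], [1, -0.1, 1.7, 0.1, 0, 0, 0], [1, -0.1, 2.2, 0.1, 0, 0, 0], [1, -0.1, 2.7, 0.1, 0, 0, -1], [1, -0.3, 3.2, 0.1, 0, 0, -3], [1, -0.4, 3.8, 0.1, 0, 0, -5], [1, -0.4, 4.3, 0.1, 0, 0, -7], [1, -0.4, 4.8, 0.1, 0, 0, -10], [1, -0.5, 5.3, 0.1, 0, 0, -14], [1, -0.6, 5.8, 0.1, 0, 0, -18], [1, -0.7, 6.4, 0.1, 0, 0, -23], [1, -0.7, 6.9, 0.1, 0, 0, -27], [1, -0.7, 7.5, 0.1, 0, 0, -32], [1, -0.6, 8, 0.1, 0, 0, -36]]]}}

```text
t: 7.15
tool_pos: [0.4422, -0.3492, 0.0333]
tool_rot: [-3.035, -0.812, 0.0]
contact_force: [0.9, 0.3, -0.1]
opening: -0.0002
```

Run:
```python
from h import *
rows([fing(s) for s in range(57,148,5)],1)
for n,(x0,y0,x1,y1) in {"side":(270,210,440,330),"scene":(300,110,440,220)}.items():
    d=ctrl.get_image(n); cv2.imwrite(f"pics/{n}4.png",cv2.resize(d["color"][y0:y1,x0:x1,::-1],None,fx=4,fy=4,interpolation=cv2.INTER_CUBIC))
```

```text
t 7.15 tcp [ 0.4422 -0.3492  0.0333] phi -60.1 open -0.0002 F [ 0.9  0.3 -0.1] q [-46.   7. 109.  -0.  65.  14.]
[1, -0.3, 0.5, 0.0, -0.0, 0.0, -5.0]
[1, -0.4, 1.0, 0.0, -0.0, 0.0, -9.0]
[1, -0.6, 1.5, 0.0, -0.0, 0.0, -14.0]
[1, -0.7, 2.1, 0.0, -0.0, 0.0, -18.0]
[1, -0.8, 2.6, 0.0, -0.0, 0.0, -23.0]
[1, -0.8, 3.2, 0.0, -0.0, 0.0, -27.0]
[1, -0.8, 3.7, 0.0, -0.0, 0.0, -31.0]
[1, -0.7, 4.3, 0.0, -0.0, 0.0, -36.0]
[1, -0.6, 4.8, 0.0, -0.0, 0.0, -40.0]
[1, -0.4, 5.3, 0.0, -0.0, 0.0, -45.0]
[1, -0.2, 5.8, 0.0, -0.0, 0.0, -49.0]
[1, -0.0, 6.3, 0.0, -0.0, 0.0, -54.0]
[1, 0.3, 6.8, 0.0, -0.0, 0.0, -58.0]
[1, 0.6, 7.3, 0.0, -0.0, 0.0, -63.0]
[1, 0.9, 7.7, 0.0, -0.0, 0.0, -67.0]
[1, 1.3, 8.1, 0.0, -0.0, 0.0, -72.0]
[1, 1.7, 8.5, 0.0, -0.0, -0.0, -76.0]
[1, 2.1, 8.8, 0.0, -0.0, -0.0, -81.0]
[1, 2.6, 9.2, 0.0, -0.0, -0.0, -85.0]
```

View pics/side4.png

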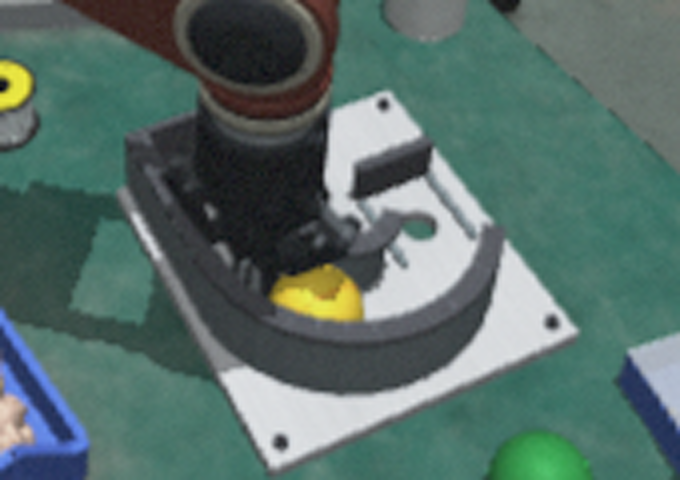

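View pics/scene4.png

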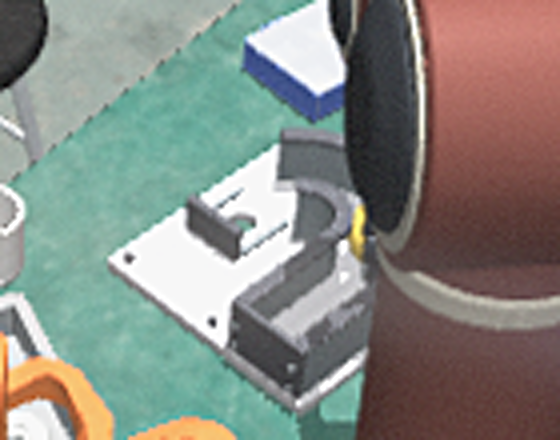

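The ball is moving around the bend with very low force. In the side view crop it is at about (318,292). I'll carry on.

Call:
{"method": "play_rows", "body": {"motion": [[[1, -0.3, 0.5, 0, 0, 0, -5], [1, -0.4, 1, 0, 0, 0, -9], [1, -0.6, 1.5, 0, 0, 0, -14], [1, -0.7, 2.1, 0, 0, 0, -18], [1, -0.8, 2.6, 0, 0, 0, -23], [1, -0.8, 3.2, 0, 0, 0, -27], [1, -0.8, 3.7, 0, 0, 0, -31], [1, -0.7, 4.3, 0, 0, 0, -36], [1, -0.6, 4.8, 0, 0, 0, -40], [1, -0.4, 5.3, 0, 0, 0, -45], [1, -0.2, 5.8, 0, 0, 0, -49], [1, 0, 6.3, 0, 0, 0, -54], [1, 0.3, 6.8, 0, 0, 0, -58], [1, 0.6, 7.3, 0, 0, 0, -63]]]}}

```text
t: 9.0
tool_pos: [0.4838, -0.4097, 0.0332]
tool_rot: [-2.165, -2.276, 0.0]
contact_force: [-0.3, -0.1, 0.2]
opening: 0.0002
```

Run:
```python
from h import *
rows([fing(s) for s in range(126,202,4)],1)
for n,(x0,y0,x1,y1) in {"side":(270,210,440,330),"scene":(300,110,440,220)}.items():
    d=ctrl.get_image(n); cv2.imwrite(f"pics/{n}5.png",cv2.resize(d["color"][y0:y1,x0:x1,::-1],None,fx=4,fy=4,interpolation=cv2.INTER_CUBIC))
d=ctrl.get_image("wrist");cv2.imwrite("pics/wrist5.png",d["color"][:,:,::-1])
```

```text
t 9.0 tcp [ 0.4838 -0.4097  0.0332] phi 2.9 open 0.0002 F [-0.3 -0.1  0.2] q [-47.  15.  99.  -0.  66. -50.]
[1, -0.2, 0.4, 0.0, -0.0, -0.0, -3.0]
[1, -0.3, 0.8, 0.0, -0.0, -0.0, -7.0]
[1, -0.5, 1.2, 0.0, -0.0, -0.0, -11.0]
[1, -0.6, 1.6, 0.0, -0.0, -0.0, -14.0]
[1, -0.7, 2.1, 0.0, -0.0, -0.0, -18.0]
[1, -0.7, 2.5, 0.0, -0.0, -0.0, -21.0]
[1, -0.7, 2.9, 0.0, -0.0, -0.0, -25.0]
[1, -0.7, 3.4, 0.0, -0.0, -0.0, -29.0]
[1, -0.7, 3.8, 0.0, -0.0, -0.0, -32.0]
[1, -0.7, 4.3, 0.0, -0.0, -0.0, -36.0]
[1, -0.6, 4.7, 0.0, -0.0, -0.0, -39.0]
[1, -0.5, 5.2, 0.0, -0.0, -0.0, -43.0]
[1, -0.4, 5.6, 0.0, -0.0, -0.0, -48.0]
[1, -0.3, 6.1, 0.0, -0.0, -0.0, -52.0]
[1, -0.1, 6.5, 0.0, -0.0, -0.0, -57.0]
[1, 0.1, 7.0, 0.0, -0.0, -0.0, -61.0]
[1, 0.3, 7.4, 0.0, -0.0, -0.0, -65.0]
[1, 0.6, 7.9, 0.0, -0.0, -0.0, -70.0]
[1, 0.8, 8.3, 0.0, -0.0, -0.0, -74.0]
```

View pics/side5.png

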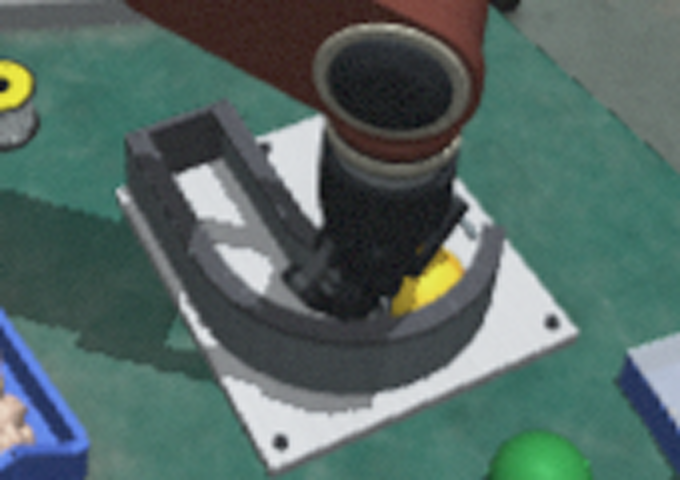

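View pics/scene5.png

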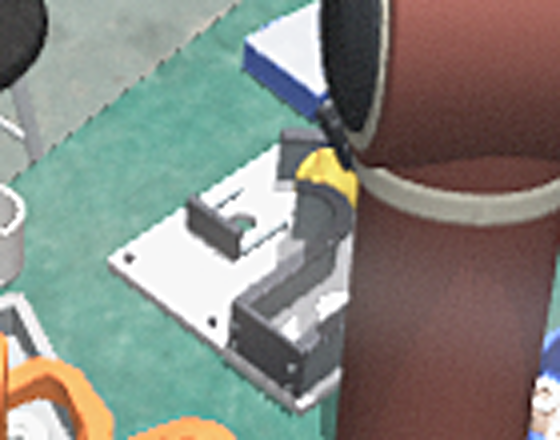

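View pics/wrist5.png

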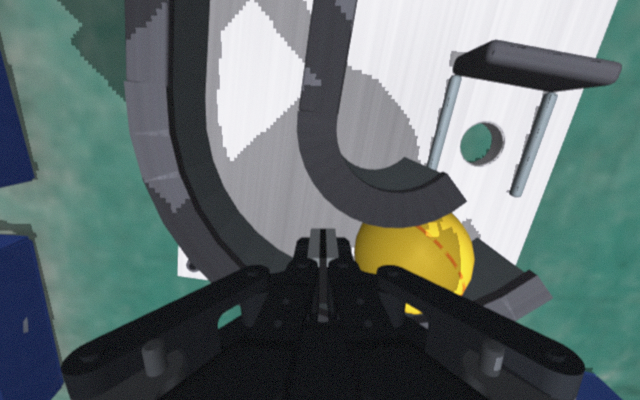

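Call:
{"method": "play_rows", "body": {"motion": [[[1, -0.2, 0.4, 0, 0, 0, -3], [1, -0.3, 0.8, 0, 0, 0, -7], [1, -0.5, 1.2, 0, 0, 0, -11], [1, -0.6, 1.6, 0, 0, 0, -14], [1, -0.7, 2.1, 0, 0, 0, -18], [1, -0.7, 2.5, 0, 0, 0, -21], [1, -0.7, 2.9, 0, 0, 0, -25], [1, -0.7, 3.3, 0, 0, 0, -29], [1, -0.7, 3.6, 0, 0, 0, -32], [1, -0.7, 3.9, 0, 0, 0, -34]]]}}

```text
t: 10.4
tool_pos: [0.5229, -0.4147, 0.0331]
tool_rot: [-1.41, -2.807, -0.0]
contact_force: [0.6, 0.2, 0.1]
opening: -0.0003
```

Run:
```python
from h import *
rows([fing(s) for s in range(158,202,3)],1)
for n,(x0,y0,x1,y1) in {"side":(270,210,440,330),"scene":(300,110,440,220)}.items():
    d=ctrl.get_image(n); cv2.imwrite(f"pics/{n}6.png",cv2.resize(d["color"][y0:y1,x0:x1,::-1],None,fx=4,fy=4,interpolation=cv2.INTER_CUBIC))
d=ctrl.get_image("wrist");cv2.imwrite("pics/wrist6.png",d["color"][:,:,::-1])
```

```text
t 10.4 tcp [ 0.5229 -0.4147  0.0331] phi 36.7 open -0.0003 F [0.6 0.2 0.1] q [-45.  19.  94.  -0.  67. -81.]
[1, 0.0, -0.1, 0.0, -0.0, -0.0, 2.0]
[1, -0.1, 0.2, 0.0, -0.0, -0.0, -1.0]
[1, -0.3, 0.5, 0.0, -0.0, -0.0, -4.0]
[1, -0.4, 0.8, 0.0, -0.0, -0.0, -6.0]
[1, -0.5, 1.2, 0.0, -0.0, -0.0, -10.0]
[1, -0.7, 1.5, 0.0, -0.0, -0.0, -13.0]
[1, -0.8, 1.8, 0.0, -0.0, -0.0, -16.0]
[1, -0.9, 2.2, 0.0, -0.0, -0.0, -20.0]
[1, -1.0, 2.5, 0.0, -0.0, -0.0, -23.0]
[1, -1.1, 2.9, 0.0, -0.0, -0.0, -26.0]
[1, -1.1, 3.3, 0.0, -0.0, -0.0, -29.0]
[1, -1.2, 3.6, 0.0, -0.0, -0.0, -33.0]
[1, -1.2, 4.0, 0.0, -0.0, -0.0, -36.0]
[1, -1.2, 4.4, 0.0, -0.0, -0.0, -39.0]
[1, -1.1, 4.8, 0.0, 0.0, -0.0, -43.0]
```

View pics/scene6.png

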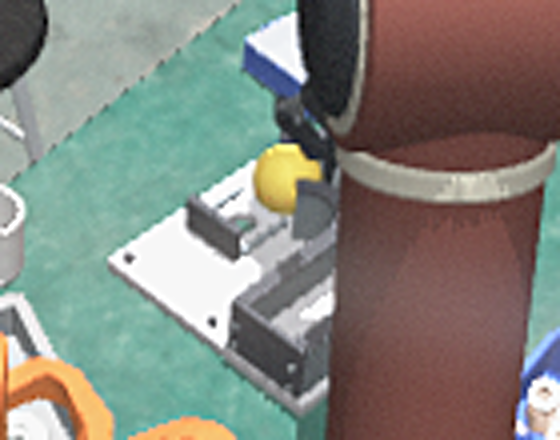

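View pics/wrist6.png

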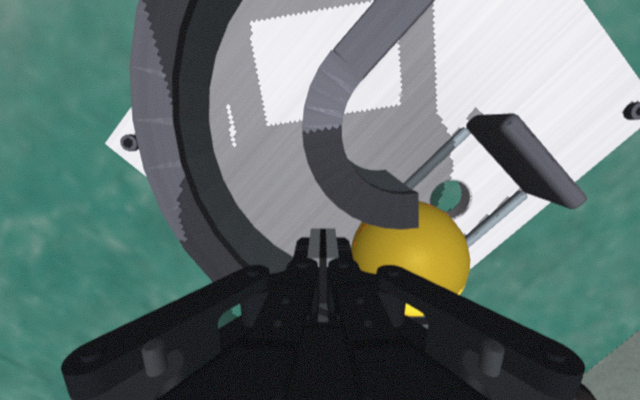

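```bash
cat >> h.py <<'E'
def w2g(p):
    a=np.radians(GA);return np.array([[np.cos(a),np.sin(a)],[-np.sin(a),np.cos(a)]])@(np.asarray(p)[:2]-GT)*1e3
def ballscene(roi=(340,120,400,190),z=.042,name="scene"):
    d=ctrl.get_image(name);c,s=blob(d["color"],(18,90,90),(34,255,255),roi)
    p=onz(d,s[0]+s[2]/2-.5,s[1]+s[3]/2-.5,z);return c,s,p,w2g(p),w2g(onz(d,*c,z))
E
python3 - <<'E'
from h import *
print(ballscene())
rows([],1)
E
```

```text
(array([369.99484536, 153.63917526]), array([363, 146,  17,  17, 194]), array([ 0.56243135, -0.39192729,  0.042     ]), array([ 55.08565903, -40.9986891 ]), array([ 58.63432969, -39.80699563]))
t 10.6 tcp [ 0.523  -0.4148  0.0332] phi 36.6 open 0.0003 F [-0.2 -0.9 -0.1] q [-45.  19.  94.  -0.  67. -81.]
```

```bash
cat >> h.py <<'E'
def fin2(n=14,L=.044):
    P=np.array([[54,-40],[61,-31],[64,-18],[64,0]])/1e3;out=[]
    for u in np.linspace(0,1,n):
        b=(1-u)**3*P[0]+3*u*(1-u)**2*P[1]+3*u*u*(1-u)*P[2]+u**3*P[3]
        t=3*(1-u)**2*(P[1]-P[0])+6*u*(1-u)*(P[2]-P[1])+3*u*u*(P[3]-P[2]);t/=np.linalg.norm(t)
        f=b-L*t+.007*np.interp(u,[0,.6,1],[1,.8,0])*np.array([-t[1],t[0]])
        ang=np.degrees(np.arctan2(t[1],t[0]))
        print((f*1e3).round(0),"r",round(np.linalg.norm(f)*1e3),"th",round(180+np.degrees(np.arctan2(f[1],f[0]))),"n",round(ang),"b",(b*1e3).round(0))
        out.append((*g2w(*f),.033,ang+GA))
    return out
E
python3 - <<'E'
from h import *
rows(fin2(),1)
print(w2g(ctrl.get_obs()["tool_pos"]))
E
```

```text
[ 21. -70.] r 74 th 107 n 52 b [ 54. -40.]
[ 26. -71.] r 75 th 110 n 56 b [ 56. -38.]
[ 30. -71.] r 77 th 113 n 61 b [ 57. -36.]
[ 33. -70.] r 78 th 116 n 64 b [ 58. -33.]
[ 37. -69.] r 78 th 118 n 68 b [ 59. -31.]
[ 41. -68.] r 79 th 121 n 72 b [ 60. -28.]
[ 44. -66.] r 79 th 124 n 75 b [ 61. -25.]
[ 47. -64.] r 79 th 126 n 78 b [ 62. -22.]
[ 50. -61.] r 79 th 129 n 80 b [ 63. -19.]
[ 53. -58.] r 79 th 132 n 83 b [ 63. -15.]
[ 56. -55.] r 79 th 136 n 85 b [ 64. -12.]
[ 59. -52.] r 79 th 139 n 87 b [64. -8.]
[ 62. -48.] r 78 th 142 n 88 b [64. -4.]
[ 64. -44.] r 78 th 145 n 90 b [64.  0.]
t 10.6 tcp [ 0.523  -0.4148  0.0332] phi 36.6 open 0.0003 F [-0.2 -0.9 -0.1] q [-45.  19.  94.  -0.  67. -81.]
[1, -0.4, 0.1, 0.0, -0.0, -0.0, -9.0]
[1, -0.7, 0.3, 0.0, -0.0, -0.0, -13.0]
[1, -0.9, 0.6, 0.0, -0.0, -0.0, -17.0]
[1, -1.2, 1.0, 0.0, -0.0, -0.0, -21.0]
[1, -1.3, 1.3, 0.0, -0.0, -0.0, -25.0]
[1, -1.5, 1.7, 0.0, -0.0, -0.0, -29.0]
[1, -1.6, 2.0, 0.0, -0.0, -0.0, -32.0]
[1, -1.6, 2.4, 0.0, -0.0, -0.0, -35.0]
[1, -1.6, 2.8, 0.0, -0.0, -0.0, -37.0]
[1, -1.7, 3.2, 0.0, -0.0, -0.0, -40.0]
[1, -1.6, 3.7, 0.0, -0.0, -0.0, -42.0]
[1, -1.6, 4.1, 0.0, -0.0, -0.0, -44.0]
[1, -1.5, 4.5, 0.0, -0.0, -0.0, -45.0]
[1, -1.3, 5.0, 0.0, -0.0, -0.0, -47.0]
[ 18.46650252 -68.1866099 ]
```

```bash
cat >> h.py <<'E'
def fin3(ths,L=.044,k=2,rmax=.072,offmax=.009):
    out=[]
    for th in ths:
        a=np.radians(th);b=.064*np.array([-np.cos(a),-np.sin(a)]);an=th-90-k
        t=np.array([np.cos(np.radians(an)),np.sin(np.radians(an))]);lat=np.array([-t[1],t[0]])
        for off in np.arange(0,offmax+1e-6,.0005):
            f=b-L*t+off*lat
            if np.linalg.norm(f)<=rmax: break
        fth=180+np.degrees(np.arctan2(f[1],f[0]));be=np.radians(th-k-fth)
        print("ball",th,(b*1e3).round(),"f",(f*1e3).round(),"r",round(np.linalg.norm(f)*1e3,1),"off",off,"ext",round(np.linalg.norm(f)*1e3+11*(abs(np.sin(be))+np.cos(be))),"fth",round(fth))
        out.append((*g2w(*f),.033,an+GA))
    return out
E
python3 - <<'E'
from h import *
rows(fin3([144,147,150,153,156,159,162,165,168,171,174,177,180]),1)
E
```

```text
ball 144 [ 52. -38.] f [ 20. -69.] r 71.8 off 0.0055 ext 87 fth 106
ball 147 [ 54. -35.] f [ 24. -68.] r 71.8 off 0.0055 ext 87 fth 109
ball 150 [ 55. -32.] f [ 27. -66.] r 71.8 off 0.0055 ext 87 fth 112
ball 153 [ 57. -29.] f [ 31. -65.] r 71.8 off 0.0055 ext 87 fth 115
ball 156 [ 58. -26.] f [ 34. -63.] r 71.8 off 0.0055 ext 87 fth 118
ball 159 [ 60. -23.] f [ 37. -61.] r 71.8 off 0.0055 ext 87 fth 121
ball 162 [ 61. -20.] f [ 41. -59.] r 71.8 off 0.0055 ext 87 fth 124
ball 165 [ 62. -17.] f [ 44. -57.] r 71.8 off 0.0055 ext 87 fth 127
ball 168 [ 63. -13.] f [ 47. -55.] r 71.8 off 0.0055 ext 87 fth 130
ball 171 [ 63. -10.] f [ 49. -52.] r 71.8 off 0.0055 ext 87 fth 133
ball 174 [64. -7.] f [ 52. -49.] r 71.8 off 0.0055 ext 87 fth 136
ball 177 [64. -3.] f [ 55. -47.] r 71.8 off 0.0055 ext 87 fth 139
ball 180 [64. -0.] f [ 57. -44.] r 71.8 off 0.0055 ext 87 fth 142
t 10.6 tcp [ 0.523  -0.4148  0.0332] phi 36.6 open 0.0003 F [-0.2 -0.9 -0.1] q [-45.  19.  94.  -0.  67. -81.]
[1, -0.2, 0.1, 0.0, -0.0, -0.0, -9.0]
[1, -0.3, 0.4, 0.0, -0.0, -0.0, -12.0]
[1, -0.5, 0.8, 0.0, -0.0, -0.0, -15.0]
[1, -0.6, 1.1, 0.0, -0.0, -0.0, -18.0]
[1, -0.7, 1.5, 0.0, -0.0, -0.0, -21.0]
[1, -0.8, 1.9, 0.0, -0.0, -0.0, -24.0]
[1, -0.9, 2.2, 0.0, -0.0, -0.0, -27.0]
[1, -0.9, 2.6, 0.0, -0.0, -0.0, -30.0]
[1, -0.9, 3.0, 0.0, -0.0, -0.0, -33.0]
[1, -0.9, 3.4, 0.0, -0.0, -0.0, -36.0]
[1, -0.9, 3.7, 0.0, -0.0, -0.0, -39.0]
[1, -0.9, 4.1, 0.0, -0.0, -0.0, -42.0]
[1, -0.8, 4.5, 0.0, -0.0, -0.0, -45.0]
```

Good clearance (within 88 mm). I'll push to about θ=168 and look.

Call:
{"method": "play_rows", "body": {"motion": [[[1, -0.2, 0, 0, 0, 0, -5], [1, -0.2, 0.1, 0, 0, 0, -9], [1, -0.3, 0.4, 0, 0, 0, -12], [1, -0.5, 0.7, 0, 0, 0, -15], [1, -0.6, 1.1, 0, 0, 0, -18], [1, -0.7, 1.4, 0, 0, 0, -21], [1, -0.8, 1.7, 0, 0, 0, -24], [1, -0.9, 2, 0, 0, 0, -27], [1, -0.9, 2.3, 0, 0, 0, -29], [1, -0.9, 2.5, 0, 0, 0, -30]]]}}

```text
t: 11.85
tool_pos: [0.5484, -0.407, 0.0332]
tool_rot: [-0.636, -3.076, -0.0]
contact_force: [-0.2, -0.3, 0.2]
opening: 0.0001
```

Run:
```python
from h import *
print(ballscene())
rows(fin3([165,168,171,174,177,180]),1)
for n,(x0,y0,x1,y1) in {"side":(270,210,440,330),"scene":(300,110,440,220)}.items():
    d=ctrl.get_image(n); cv2.imwrite(f"pics/{n}7.png",cv2.resize(d["color"][y0:y1,x0:x1,::-1],None,fx=4,fy=4,interpolation=cv2.INTER_CUBIC))
d=ctrl.get_image("wrist");cv2.imwrite("pics/wrist7.png",d["color"][:,:,::-1])
```

```text
(array([364.02183406, 154.5720524 ]), array([356, 147,  17,  17, 229]), array([ 0.5775515 , -0.37236886,  0.042     ]), array([ 67.9129843 , -19.86552385]), array([ 69.31472154, -21.46860089]))
ball 165 [ 62. -17.] f [ 44. -57.] r 71.8 off 0.0055 ext 87 fth 127
ball 168 [ 63. -13.] f [ 47. -55.] r 71.8 off 0.0055 ext 87 fth 130
ball 171 [ 63. -10.] f [ 49. -52.] r 71.8 off 0.0055 ext 87 fth 133
ball 174 [64. -7.] f [ 52. -49.] r 71.8 off 0.0055 ext 87 fth 136
ball 177 [64. -3.] f [ 55. -47.] r 71.8 off 0.0055 ext 87 fth 139
ball 180 [64. -0.] f [ 57. -44.] r 71.8 off 0.0055 ext 87 fth 142
t 11.9 tcp [ 0.5486 -0.4068  0.0332] phi 66.7 open -0.0002 F [-0.7  0.1  0.3] q [ -43.   21.   92.    0.   67. -109.]
[1, -0.1, 0.1, 0.0, 0.0, -0.0, 0.0]
[1, -0.3, 0.4, 0.0, 0.0, -0.0, -3.0]
[1, -0.5, 0.7, 0.0, 0.0, -0.0, -6.0]
[1, -0.6, 1.0, 0.0, 0.0, -0.0, -9.0]
[1, -0.8, 1.4, 0.0, 0.0, -0.0, -12.0]
[1, -0.9, 1.7, 0.0, 0.0, -0.0, -15.0]
```

View pics/scene7.png

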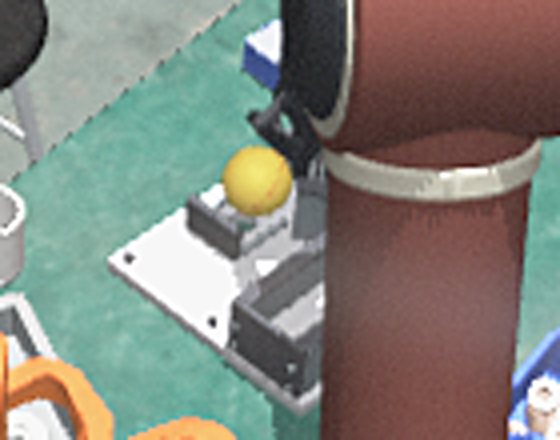

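View pics/wrist7.png

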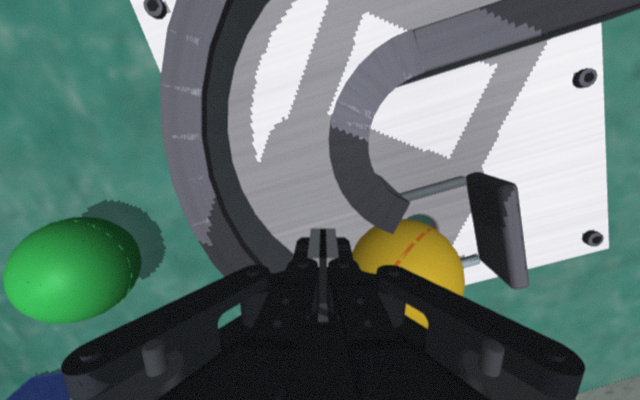

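Call:
{"method": "play_rows", "body": {"motion": [[[1, -0.1, 0.1, 0, 0, 0, -2], [1, -0.3, 0.4, 0, 0, 0, -6], [1, -0.5, 0.7, 0, 0, 0, -9], [1, -0.6, 0.9, 0, 0, 0, -12], [1, -0.7, 1.1, 0, 0, 0, -14], [1, -0.7, 1.1, 0, 0, 0, -14]]]}}

```text
t: 12.8
tool_pos: [0.5592, -0.3996, 0.0332]
tool_rot: [-0.257, -3.131, -0.0]
contact_force: [-0.2, -0.3, 0.7]
opening: -0.0004
```

Run:
```python
from h import *
print(ballscene())
rows([],1);print(w2g(ctrl.get_obs()["tool_pos"]))
for n,(x0,y0,x1,y1) in {"side":(270,210,440,330),"scene":(300,110,440,220)}.items():
    d=ctrl.get_image(n); cv2.imwrite(f"pics/{n}8.png",cv2.resize(d["color"][y0:y1,x0:x1,::-1],None,fx=4,fy=4,interpolation=cv2.INTER_CUBIC))
d=ctrl.get_image("wrist");cv2.imwrite("pics/wrist8.png",d["color"][:,:,::-1])
```

```text
(array([361.06542056, 158.58878505]), array([353, 151,  17,  17, 214]), array([ 0.57347072, -0.35000629,  0.042     ]), array([61.345916  ,  1.89707762]), array([62.57361535,  0.27874932]))
t 12.85 tcp [ 0.5592 -0.3997  0.0332] phi 80.6 open 0.0001 F [-0.4  0.6 -0.6] q [ -42.   22.   91.   -0.   68. -122.]
[ 52.75736356 -49.12537524]
```

View pics/scene8.png

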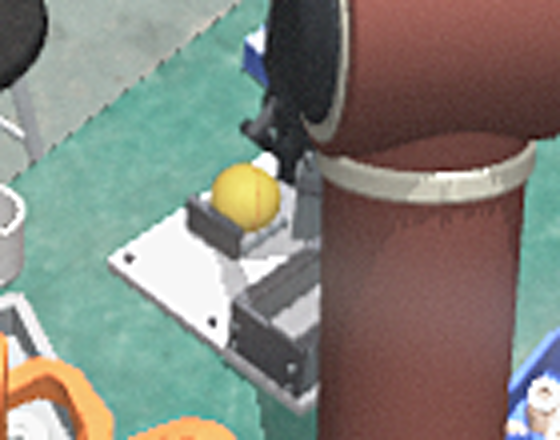

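View pics/wrist8.png

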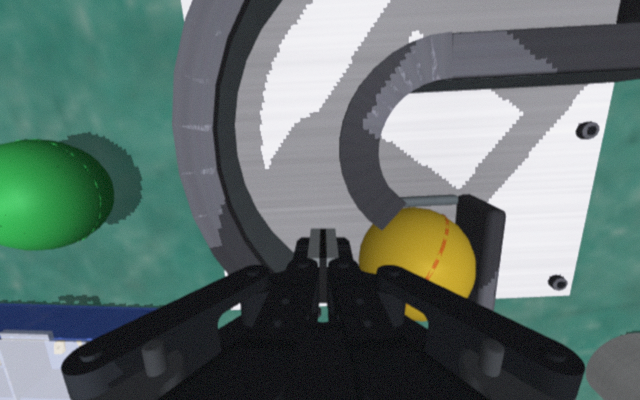

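The scene measurement puts the ball at gauge (62.6, 0.3), so it has rolled into the notch. I'll back off, raise the arm and check.

Call:
{"method": "play_rows", "body": {"motion": [[[1, 0.1, -0.3, 0, 0, 0, 0], [1, 0.1, -0.3, -1, 0, 0, 0], [1, 0.1, -0.3, -4, 0, 0, 0], [1, 0.1, -0.3, -8, 0, 0, 0], [1, 0.1, -0.3, -12, 0, 0, 0], [1, 0.1, -0.3, -16, 0, 0, 0], [1, 0.1, -0.3, -16, 0, 0, 0]]]}}

```text
t: 13.88
tool_pos: [0.5597, -0.4047, 0.1999]
tool_rot: [0.258, 3.123, -0.01]
contact_force: [-0.4, -0.3, -0.0]
opening: -0.0003
```

Run:
```python
from h import *
print(ballscene(z=.0395)); 
for n,(x0,y0,x1,y1) in {"side":(270,210,440,330),"scene":(300,110,440,220)}.items():
    d=ctrl.get_image(n); cv2.imwrite(f"pics/{n}9.png",cv2.resize(d["color"][y0:y1,x0:x1,::-1],None,fx=4,fy=4,interpolation=cv2.INTER_CUBIC))
d=ctrl.get_image("wrist");cv2.imwrite("pics/wrist9.png",d["color"][:,:,::-1])
w=g2w(.064,0);rows([(*w,.19,-6.45)],-1)
```

```text
(array([361.13488372, 158.54883721]), array([353, 151,  17,  17, 215]), array([ 0.57490284, -0.35222529,  0.0395    ]), array([63.01824264, -0.14700042]), array([64.22335418, -2.08367496]))
t 14.075 tcp [ 0.557  -0.4021  0.1915] phi 80.6 open -0.0005 F [ 0.  -0.3 -0.4] q [ -42.   13.   86.   -0.   82. -123.]
[-1, -1.1, 5.2, 0.2, -0.0, -0.0, 87.0]
```

View pics/wrist9.png

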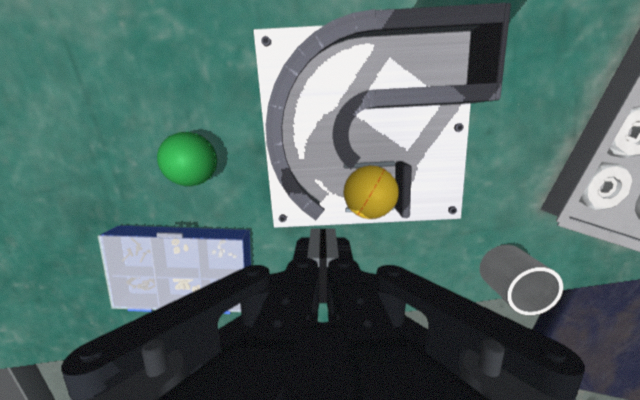

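View pics/scene9.png

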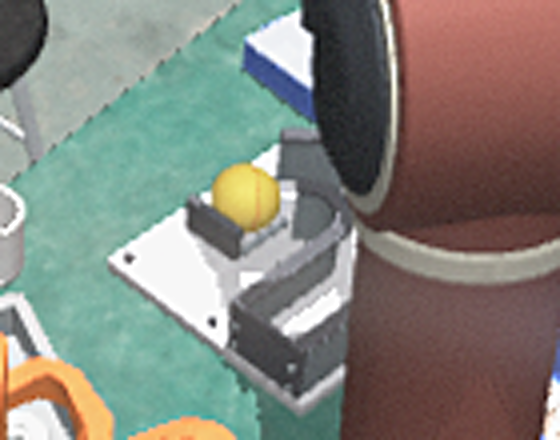

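Call:
{"method": "play_rows", "body": {"motion": [[[-1, -1.1, 5.2, 0.2, 0, 0, 10], [-1, -1.1, 5.2, 0.2, 0, 0, 20], [-1, -1.1, 5.2, 0.2, 0, 0, 30], [-1, -1.1, 5.2, 0.2, 0, 0, 40], [-1, -1.1, 5.2, 0.2, 0, 0, 50], [-1, -1.1, 5.2, 0.2, 0, 0, 60], [-1, -1.1, 5.2, 0.2, 0, 0, 70], [-1, -1.1, 5.2, 0.2, 0, 0, 80], [-1, -1.1, 5.2, 0.2, 0, 0, 87], [-1, -1.1, 5.2, 0.2, 0, 0, 87]]]}}

```text
t: 15.32
tool_pos: [0.5756, -0.3521, 0.1875]
tool_rot: [-2.336, -2.091, 0.002]
contact_force: [0.1, -0.1, -0.1]
opening: 0.0851
```

Run:
```python
from h import *
print(ballscene(z=.0395)); 
d=ctrl.get_image("wrist");cv2.imwrite("pics/wrist10.png",d["color"][:,:,::-1])
c,s=blob(d["color"],(15,90,60),(34,255,255),(200,100,440,399));p=onz(d,s[0]+s[2]/2-.5,s[1]+s[3]/2-.5,.0395);print(c,s,p,w2g(p))
w=g2w(.064,0.001);rows([(*w,.11,-6.45),(*w,.015,-6.45)],-1)
```

```text
(array([361.1826484 , 158.66666667]), array([353, 151,  17,  17, 219]), array([ 0.57490284, -0.35222529,  0.0395    ]), array([63.01824264, -0.14700042]), array([63.71747888, -1.78355157]))
[322.33762887 184.80713058] [ 296  158   54   55 2328] [ 0.575972 -0.351602  0.0395  ] [64.01061497  0.59245512]
t 15.425 tcp [ 0.5759 -0.3522  0.1881] phi -6.3 open 0.0855 F [-0.2 -0.2  0.1] q [-38.  11.  87.   0.  81. -31.]
[-1, 0.1, 0.0, 7.8, -0.0, -0.0, 0.0]
[-1, 0.1, 0.1, 17.3, -0.0, -0.0, 0.0]
```

View pics/wrist10.png

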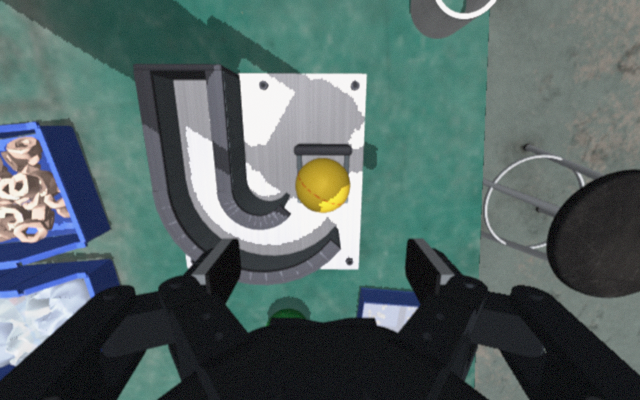

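Call:
{"method": "play_rows", "body": {"motion": [[[-0.8, 0.2, 0, 4, 0, 0, 0], [-0.8, 0.2, 0, 8, 0, 0, 0], [-0.8, 0.2, 0, 10, 0, 0, 0], [-0.8, 0.2, 0, 12, 0, 0, 0], [-0.8, 0.2, 0, 13, 0, 0, 0], [-0.8, 0.2, 0, 14, 0, 0, 0], [-0.8, 0.2, 0, 14.5, 0, 0, 0], [-0.8, 0.2, 0, 14.5, 0, 0, 0]]], "newtons": 25}}

```text
t: 16.42
tool_pos: [0.5755, -0.3499, 0.0432]
tool_rot: [-2.337, -2.092, 0.001]
contact_force: [0.5, -0.4, 0.6]
opening: 0.0769
```

Run:
```python
from h import *
w=g2w(.064,0.002);rows([(*w,.015,-6.45)],-.8)
d=ctrl.get_image("wrist");cv2.imwrite("pics/wrist11.png",d["color"][:,:,::-1])
```

```text
t 16.425 tcp [ 0.5755 -0.3499  0.0432] phi -6.3 open 0.0769 F [ 0.5 -0.4  0.6] q [-38.  19.  93.  -0.  68. -31.]
[-0.8, -0.0, 0.1, 2.8, -0.0, -0.0, 0.0]
```

View pics/wrist11.png

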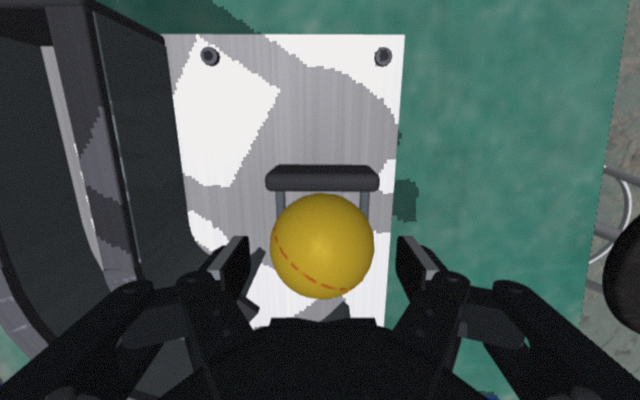

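The fingers straddle the ball clear of the inner wall. I'll go down the rest and close.

Call:
{"method": "play_rows", "body": {"motion": [[[-0.8, 0, 0.1, 1, 0, 0, 0], [-0.8, 0, 0.1, 2, 0, 0, 0], [-0.8, 0, 0.1, 2.8, 0, 0, 0], [-0.8, 0, 0.1, 2.8, 0, 0, 0], [0.1, 0, 0.1, 2.8, 0, 0, 0], [0.1, 0, 0.1, 2.8, 0, 0, 0], [0.1, 0, 0.1, 2.8, 0, 0, 0], [0.1, 0, 0.1, 2.8, 0, 0, 0], [0.1, 0, 0.1, 2.8, 0, 0, 0]]], "newtons": 25}}

```text
t: 17.6
tool_pos: [0.5767, -0.3502, 0.0159]
tool_rot: [-2.337, -2.093, 0.001]
contact_force: [-2.1, -0.2, 2.4]
opening: 0.0585
```

Run:
```python
from h import *
rows([],-.8)
d=ctrl.get_image("wrist");cv2.imwrite("pics/wrist12.png",d["color"][:,:,::-1])
```

```text
t 17.6 tcp [ 0.5767 -0.3502  0.0159] phi -6.3 open 0.0585 F [-2.1 -0.2  2.4] q [-38.  21.  93.  -0.  66. -31.]
```

View pics/wrist12.png

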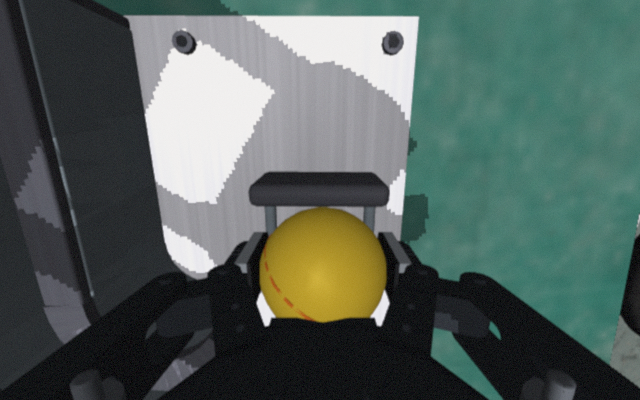

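Call:
{"method": "play_rows", "body": {"motion": [[[0.1, 0, 0, 0, 0, 0, 0], [0.1, 0, 0, 0, 0, 0, 0], [0.1, 0, 0, -0.3, 0, 0, 0], [0.1, 0, 0, -0.6, 0, 0, 0], [0.1, 0, 0, -0.9, 0, 0, 0], [0.1, 0, 0, -1.2, 0, 0, 0], [0.1, 0, 0, -1.2, 0, 0, 0]]], "newtons": 40}}

```text
t: 18.52
tool_pos: [0.577, -0.3504, 0.0284]
tool_rot: [-2.338, -2.094, 0.001]
contact_force: [0.8, -0.1, -2.4]
opening: 0.0583
```

Run:
```python
from h import *
rows([],-.8)
d=ctrl.get_image("wrist");cv2.imwrite("pics/wrist13.png",d["color"][:,:,::-1])
d=ctrl.get_image("scene");cv2.imwrite("pics/scene13.png",cv2.resize(d["color"][110:220,300:440,::-1],None,fx=4,fy=4,interpolation=cv2.INTER_CUBIC))
```

```text
t 18.525 tcp [ 0.577  -0.3504  0.0284] phi -6.3 open 0.0583 F [ 0.8 -0.1 -2.4] q [-38.  21.  93.  -0.  67. -31.]
```

View pics/wrist13.png

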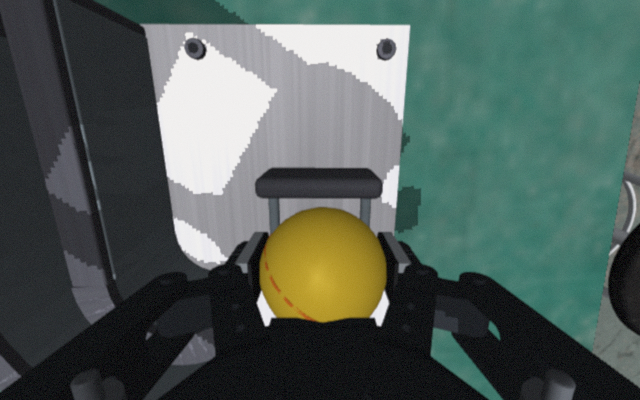

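View pics/scene13.png

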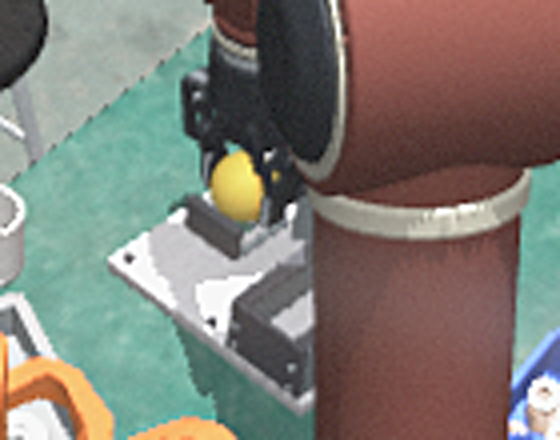

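Run:
```python
from h import *
d=ctrl.get_image("scene")
for n,u,v in [("motor base",262,303),("motor top",262,275),("cutters near",240,335)]: print(n,onz(d,u,v,.0 if n!="motor top" else .07))
s=ctrl.get_image("side");print("motor base side",onz(s,250,172,0))
rows([(.59,-.35,.2,-6.3),(.607,.2425,.2,-6.3)],.1)
```

```text
motor base [0.46312136 0.23299938 0.        ]
motor top [0.4897714 0.1975212 0.07     ]
cutters near [0.44137613 0.33335164 0.        ]
motor base side [ 4.68404586e-01  2.25895724e-01 -1.11022302e-16]
t 18.725 tcp [ 0.5766 -0.3502  0.0278] phi -6.3 open 0.0581 F [-0.2 -0.2 -2.3] q [-38.  21.  93.  -0.  67. -31.]
[0.1, 0.2, 1.3, -17.2, -0.0, -0.0, -0.0]
[0.1, 59.3, -3.6, -17.1, -0.0, -0.0, -0.0]
```

Call:
{"method": "play_rows", "body": {"motion": [[[0.1, 0, 0, -1, 0, 0, 0], [0.1, 0, 0, -3, 0, 0, 0], [0.1, 0, 0, -6, 0, 0, 0], [0.1, 0, 0, -9, 0, 0, 0], [0.1, 0, 0, -12, 0, 0, 0], [0.1, 1, 0.2, -15, 0, 0, 0], [0.1, 4, 0, -16.5, 0, 0, 0], [0.1, 8, 0, -17, 0, 0, 0], [0.1, 12, 0, -17, 0, 0, 0], [0.1, 16, -0.5, -17, 0, 0, 0], [0.1, 20, -1, -17, 0, 0, 0], [0.1, 24, -1, -17, 0, 0, 0], [0.1, 28, -1.5, -17, 0, 0, 0], [0.1, 32, -1.5, -17, 0, 0, 0], [0.1, 36, -2, -17, 0, 0, 0], [0.1, 40, -2, -17, 0, 0, 0], [0.1, 43, -2.5, -17, 0, 0, 0], [0.1, 46, -2.5, -17, 0, 0, 0], [0.1, 48, -3, -17, 0, 0, 0], [0.1, 49, -3, -17, 0, 0, 0]]]}}

```text
t: 21.22
tool_pos: [0.6013, 0.1406, 0.1999]
tool_rot: [-2.337, -2.094, 0.0]
contact_force: [0.9, -0.4, -1.2]
opening: 0.0579
```

Run:
```python
from h import *
rows([(.607,.2425,.2,-6.3)],.1)
d=ctrl.get_image("wrist");cv2.imwrite("pics/wrist14.png",d["color"][:,:,::-1]);np.savez("wrist14.npz",**d)
```

```text
t 21.225 tcp [0.6013 0.1406 0.1999] phi -6.3 open 0.0579 F [ 0.9 -0.4 -1.2] q [ 6.  3. 95.  0. 82. 12.]
[0.1, 10.2, -0.5, 0.0, -0.0, -0.0, 0.0]
```

View pics/wrist14.png

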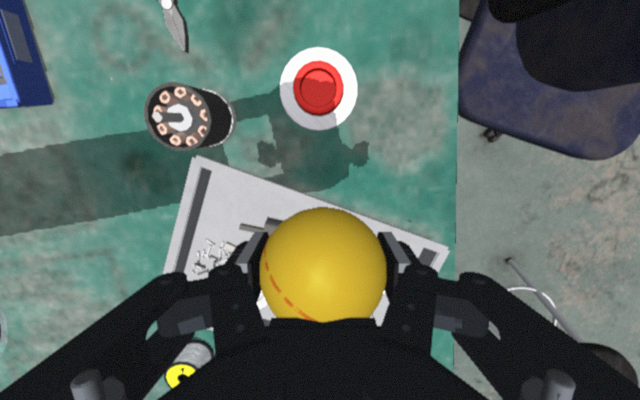

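Run:
```python
from h import *
d=dict(np.load("wrist14.npz"));im=d["color"];r=(265,35,375,140)
h=cv2.cvtColor(im,cv2.COLOR_RGB2HSV)
m=cv2.inRange(h,(0,130,60),(8,255,255))|cv2.inRange(h,(172,130,60),(180,255,255));mm=np.zeros_like(m);mm[r[1]:r[3],r[0]:r[2]]=m[r[1]:r[3],r[0]:r[2]]
c=max(cv2.findContours(mm,0,1)[0],key=cv2.contourArea);e=cv2.fitEllipse(c);print("ring",e,onz(d,*e[0],.03))
w=cv2.inRange(h,(0,0,150),(180,60,255));w2=np.zeros_like(w);w2[r[1]:r[3],r[0]:r[2]]=w[r[1]:r[3],r[0]:r[2]];w2|=mm
c=max(cv2.findContours(w2,0,1)[0],key=cv2.contourArea);hu=cv2.convexHull(c);e=cv2.fitEllipse(hu);print("disc",e,onz(d,*e[0],.006))
# ball in hand estimate: px centre vs radius
c,s=blob(im,(15,90,60),(34,255,255),(240,190,400,330));print("ball",c,s)
cv2.imwrite("pics/w14z.png",cv2.resize(im[35:140,265:375,::-1],None,fx=5,fy=5,interpolation=cv2.INTER_CUBIC))
```

```text
ring ((317.8910827636719, 87.59577178955078), (48.28401184082031, 52.770503997802734), 175.6706085205078) [0.6078728  0.24226446 0.03      ]
disc ((318.4777526855469, 87.75984954833984), (78.9681396484375, 83.80284118652344), 169.52459716796875) [0.60838231 0.24472313 0.006     ]
ball [322.62687574 267.21067274] [  259   208   128   115 11862]
```

View pics/w14z.png

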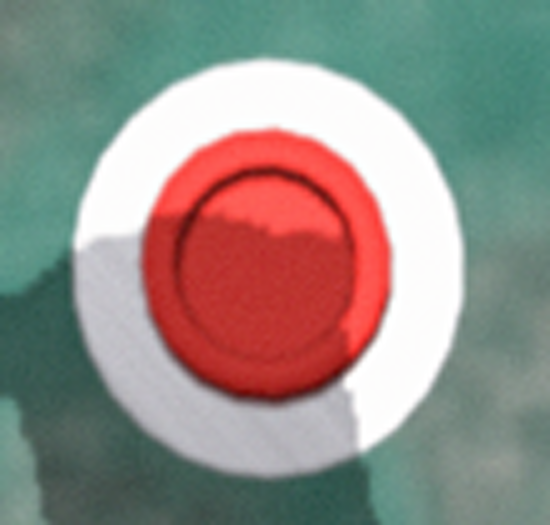

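Run:
```python
from h import *
rows([(.608,.2445,.2,-6.3),(.608,.2445,.06,-6.3)],.1)
```

```text
t 21.275 tcp [0.6014 0.1411 0.1997] phi -6.3 open 0.0582 F [-0.7 -0.8 -1.5] q [ 6.  3. 95.  0. 82. 12.]
[0.1, 10.3, -0.5, 0.0, -0.0, -0.0, 0.0]
[0.1, 10.3, -0.4, 14.0, -0.0, -0.0, 0.0]
```

Call:
{"method": "play_rows", "body": {"motion": [[[0.1, 2, 0, 0, 0, 0, 0], [0.1, 5, -0.2, 0, 0, 0, 0], [0.1, 8, -0.4, 0, 0, 0, 0], [0.1, 10, -0.5, 0, 0, 0, 0], [0.1, 10.3, -0.5, 1, 0, 0, 0], [0.1, 10.3, -0.5, 3, 0, 0, 0], [0.1, 10.3, -0.5, 6, 0, 0, 0], [0.1, 10.3, -0.5, 9, 0, 0, 0], [0.1, 10.3, -0.5, 12, 0, 0, 0], [0.1, 10.3, -0.5, 14, 0, 0, 0], [0.1, 10.3, -0.5, 15, 0, 0, 0], [0.1, 10.3, -0.5, 15.5, 0, 0, 0], [0.1, 10.3, -0.5, 15.5, 0, 0, 0]]]}}

```text
t: 22.9
tool_pos: [0.6078, 0.2447, 0.0456]
tool_rot: [-2.337, -2.095, -0.002]
contact_force: [0.0, 0.2, -1.7]
opening: 0.0583
```

Run:
```python
from h import *
rows([(.608,.2445,.0295,-6.3)],.1)
for n,(x0,y0,x1,y1) in {"side":(240,110,330,190),"scene":(180,210,290,310)}.items():
    d=ctrl.get_image(n); cv2.imwrite(f"pics/{n}15.png",cv2.resize(d["color"][y0:y1,x0:x1,::-1],None,fx=6,fy=6,interpolation=cv2.INTER_CUBIC))
    p=np.array([.608,.243,.053]);print(n,proj(d,p))
```

```text
t 22.9 tcp [0.6078 0.2447 0.0456] phi -6.3 open 0.0583 F [ 0.   0.2 -1.7] q [15. 17. 96.  0. 68. 21.]
[0.1, -0.0, 0.0, 1.6, -0.0, -0.0, 0.0]
side (np.float64(281.0826386231814), np.float64(145.9440468607507))
scene (np.float64(220.07243451296333), np.float64(264.7600777649868))
```

View pics/side15.png

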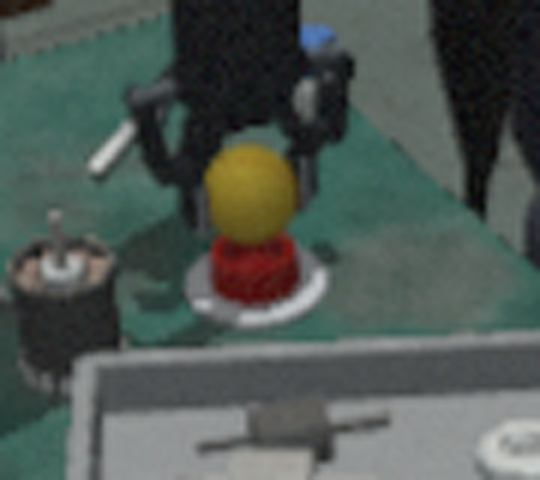

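View pics/scene15.png

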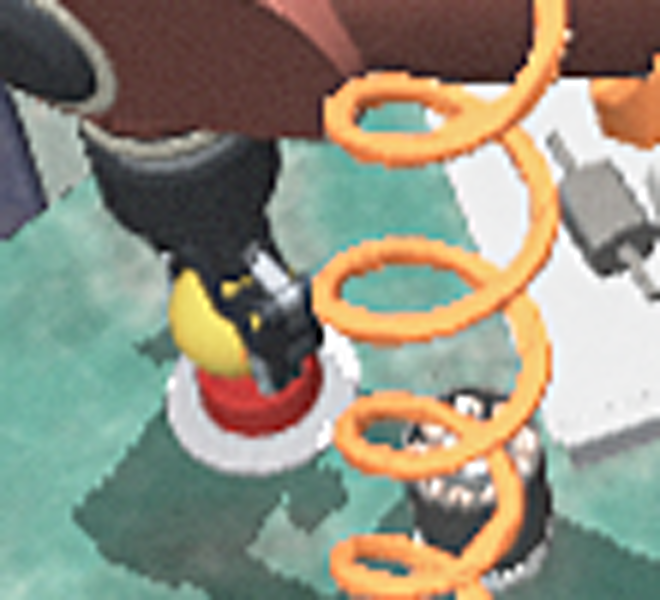

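Call:
{"method": "play_rows", "body": {"motion": [[[0.1, 0, 0, 0.4, 0, 0, 0], [0.1, 0, 0, 0.8, 0, 0, 0], [0.1, 0, 0, 1.1, 0, 0, 0], [0.1, 0, 0, 1.3, 0, 0, 0], [0.1, 0, 0, 1.4, 0, 0, 0], [0.1, 0, 0, 1.5, 0, 0, 0], [0.1, 0, 0, 1.5, 0, 0, 0], [0.1, 0, 0, 1.5, 0, 0, 0]]]}}

```text
t: 24.0
tool_pos: [0.6082, 0.2449, 0.0314]
tool_rot: [-2.337, -2.095, -0.004]
contact_force: [0.5, 1.1, -2.2]
opening: 0.0586
```

Run:
```python
from h import *
rows([],.1)
d=ctrl.get_image("side");cv2.imwrite(f"pics/side16.png",cv2.resize(d["color"][110:190,240:330,::-1],None,fx=6,fy=6,interpolation=cv2.INTER_CUBIC))
```

```text
t 24.0 tcp [0.6082 0.2449 0.0314] phi -6.3 open 0.0586 F [ 0.5  1.1 -2.2] q [15. 18. 96.  0. 66. 21.]
```

View pics/side16.png

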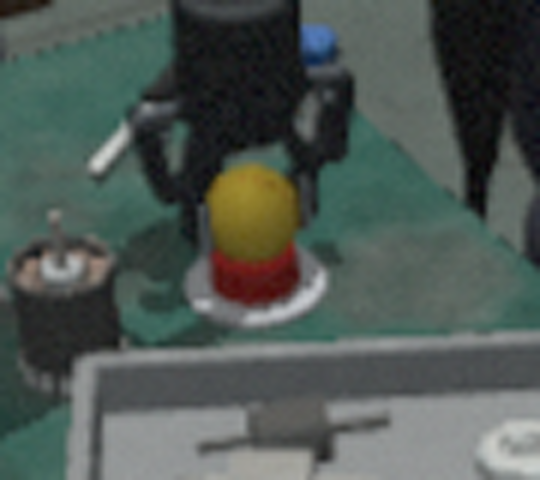

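Call:
{"method": "play_rows", "body": {"motion": [[[0.1, 0, 0, 0.1, 0, 0, 0], [0.1, 0, 0, 0.2, 0, 0, 0], [0.1, 0, 0, 0.2, 0, 0, 0], [0.1, 0, 0, 0.2, 0, 0, 0]]]}}

```text
t: 24.55
tool_pos: [0.6085, 0.2449, 0.0302]
tool_rot: [-2.337, -2.095, -0.004]
contact_force: [-1.6, -2.0, 5.8]
opening: 0.0579
```

Call:
{"method": "play_rows", "body": {"motion": [[[-0.3, 0, 0, 0, 0, 0, 0], [-0.36, 0, 0, 0, 0, 0, 0], [-0.4, 0, 0, 0, 0, 0, 0], [-0.44, 0, 0, 0, 0, 0, 0], [-0.5, 0, 0, 0, 0, 0, 0], [-0.6, 0, 0, 0, 0, 0, 0], [-0.75, 0, 0, 0, 0, 0, 0], [-0.9, 0, 0, 0, 0, 0, 0], [-0.9, 0, 0, 0, 0, 0, 0]]], "newtons": 20}}

```text
t: 25.68
tool_pos: [0.6085, 0.2449, 0.0302]
tool_rot: [-2.337, -2.095, -0.004]
contact_force: [-0.2, 0.7, -0.1]
opening: 0.0808
```

Run:
```python
from h import *
rows([],.1)
d=ctrl.get_image("wrist");cv2.imwrite("pics/wrist17.png",d["color"][:,:,::-1])
d=ctrl.get_image("side");cv2.imwrite(f"pics/side17.png",cv2.resize(d["color"][110:190,240:330,::-1],None,fx=6,fy=6,interpolation=cv2.INTER_CUBIC))
```

```text
t 25.675 tcp [0.6085 0.2449 0.0302] phi -6.2 open 0.0808 F [-0.2  0.7 -0.1] q [15. 18. 96.  0. 66. 21.]
```

View pics/side17.png

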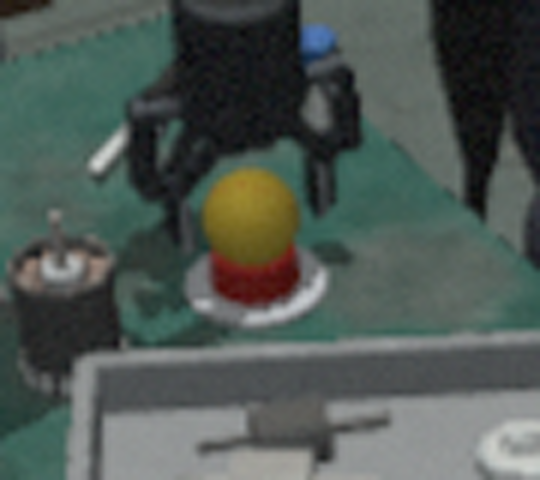

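View pics/wrist17.png

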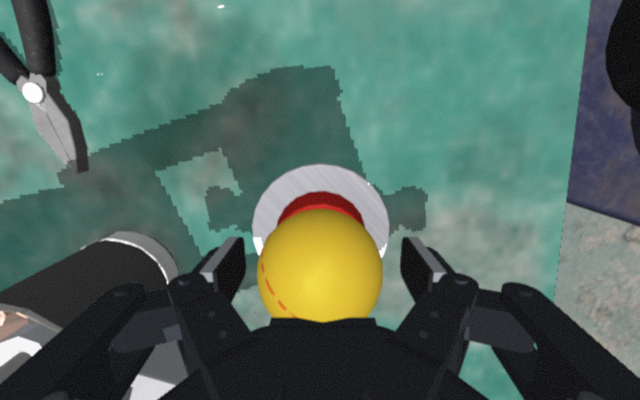

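The ball sits on the ring and the fingers are clear on both sides. I'll go straight up.

Call:
{"method": "play_rows", "body": {"motion": [[[-0.9, 0, 0, -1, 0, 0, 0], [-0.9, 0, 0, -3, 0, 0, 0], [-0.9, 0, 0, -6, 0, 0, 0], [-0.9, 0, 0, -10, 0, 0, 0], [-0.9, 0, 0, -14, 0, 0, 0], [-0.9, 0, 0, -17, 0, 0, 0], [-0.9, 0, 0, -17, 0, 0, 0], [-0.9, -10, 0, -17, 0, 0, 0], [-0.9, -10, 0, -17, 0, 0, 0], [-0.9, -10, 0, -17, 0, 0, 0]]]}}

```text
t: 27.02
tool_pos: [0.5968, 0.1427, 0.1988]
tool_rot: [-2.34, -2.091, -0.002]
contact_force: [-0.0, -0.6, -0.1]
opening: 0.0811
```

Run:
```python
from h import *
rows([],.1)
rs=[]
for n,roi in {"wrist":(200,40,440,230),"side":(265,125,300,165),"scene":(200,240,240,285)}.items():
    d=ctrl.get_image(n);cv2.imwrite(f"pics/{n}18.png",d["color"][:,:,::-1])
    c,s=blob(d["color"],(17,90,60),(34,255,255),roi);u=(s[0]+s[2]/2-.5,s[1]+s[3]/2-.5);print(n,c,s,onz(d,*u,.053));rs.append(ray(d,*c))
print(tri(rs))
```

```text
t 27.025 tcp [0.5968 0.1427 0.1988] phi -6.4 open 0.0811 F [-0.  -0.6 -0.1] q [ 6.  3. 96.  0. 81. 13.]
wrist [321.50346192  85.02934388] [ 292   53   60   65 3033] [0.60779413 0.2438188  0.053     ]
side [281.36407767 145.50485437] [274 138  16  16 206] [0.61068263 0.24478082 0.053     ]
scene [220.81924198 264.75218659] [210 254  22  22 343] [0.60775056 0.24168416 0.053     ]
[0.60761701 0.24262379 0.05434874]
```

View pics/wrist18.png

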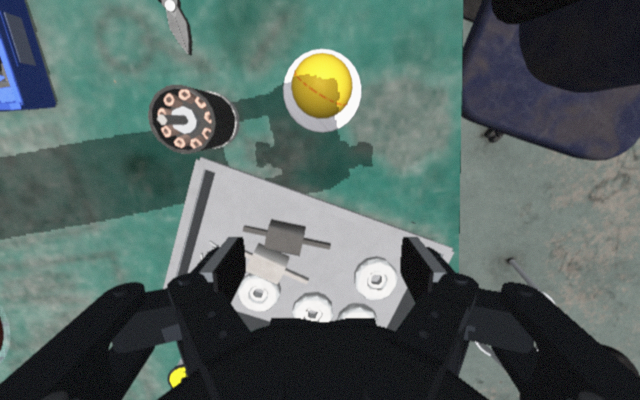

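View pics/side18.png

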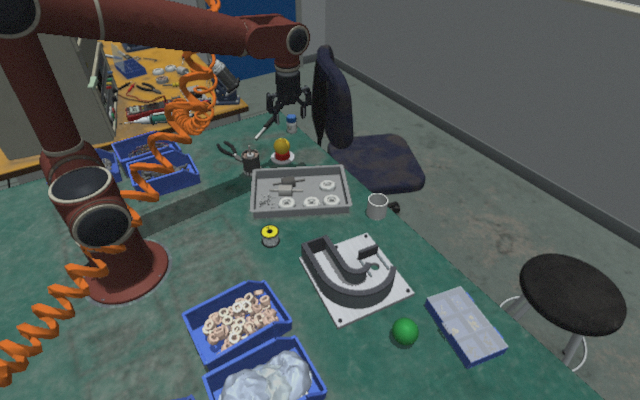

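The ball's triangulated position is (0.608, 0.243, 0.054), which matches the seat. The can, reel and cutters are where they were, at side pixels (377,205), (270,236) and (228,149). I'll hand in the job.

Run:
```python
from station import ctrl
print(ctrl.finish_job())
```

```text
the job is handed in; nothing more can be done
None
```

I pushed the ball round the track with shut fingers until it settled in the notch. Then I gripped it across gauge x, carried it to the red ring rest, lowered it until it touched, let go and backed away. I handed the job in at about 27 s; no verdict was reported.

- **Notch:** with the fingers clear, the wrist camera put the ball within about 1 mm of the notch, and the scene camera within about 2 mm. Past the end of the walls it drifted about 6 mm outward before it rolled into the hole.
- **Rest:** using all three cameras, the ball came out at (0.608, 0.243, 0.054) m. I measured the seat at about (0.608, 0.243, 0.053) m. The single views differ by up to about 3 mm, mostly the side camera, which is well inside the 10 mm limit.
- **Forces:** the highest reading was about 6 N, at touchdown on the ring. After I withdrew, the readings were near zero and the robot touched nothing.
- **Other objects:** the motor can, solder reel and cutters looked unmoved in the last side picture. I checked this by eye and did not measure it.

One oddity: the gripper read 58 mm open while holding the 60 mm ball, but the ball did not slip.

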